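# Find the loose shaft stub with the gauge pin

## Task

Each of the three head sleeves leaning in the cradle has an old shaft stub down its bore; two are stuck fast, and one, you can only tell which by pushing, slides down under about 7 N. Take the gauge pin out of its wooden block, feel down the bores with it until you find the stub that gives, push it down until the gauge's collar seats on that sleeve's mouth, and leave the gauge there. Leave the other things on the bench where they are.

Things in the scene. Friction and masses are not known exactly. Their poses are not given: they have to be found in the camera images.
- gauge: loose gauge pin, 153 mm long, 0.2 kg: steel pin of 18 mm diameter and 75 mm length with a 6 mm long tapered tip, then a brass collar (34 mm diameter, 8 mm thick), then an orange square handle 26 x 26 x 70 mm. Origin at the tip, +z along the pin to the handle, x and y square to the handle's flats
- gauge_collar (a point): underside of the gauge's collar on its axis, 75 mm from the tip
- gauge_grip (a point): middle of the gauge's orange handle, 118 mm from the tip; the place to grip
- block: fixed wooden block 75 x 75 x 60 mm in which the gauge stands upright, tip 10 mm above the bench, in a 21 mm hole 50 mm deep; origin at the centre of its underside
- cradle: fixed cradle, base 170 x 290 mm, holding in a row along its y, 85 mm apart, three fixed square aluminium sleeves, 50 x 50 x 95 mm with a blue band low down, their tops leaning 30 degrees from vertical to its +x side, away from the robot; origin at the centre of its underside, mouths about 112 mm above the bench
- sleeve_left_mouth (a point): centre of the bore mouth, in the upper end face of the left sleeve (seen from the robot); +z points out along the bore's axis, y along the row. Bore 20 mm wide with a 3 mm chamfer; a black shaft stub, 20 mm long, sits 35 mm down: stuck fast in two sleeves, sliding under about 7 N in the third; all look alike
- sleeve_middle_mouth (a point): centre of the bore mouth, in the upper end face of the middle sleeve (seen from the robot); +z points out along the bore's axis, y along the row. Bore 20 mm wide with a 3 mm chamfer; a black shaft stub, 20 mm long, sits 35 mm down: stuck fast in two sleeves, sliding under about 7 N in the third; all look alike
- sleeve_right_mouth (a point): centre of the bore mouth, in the upper end face of the right sleeve (seen from the robot); +z points out along the bore's axis, y along the row. Bore 20 mm wide with a 3 mm chamfer; a black shaft stub, 20 mm long, sits 35 mm down: stuck fast in two sleeves, sliding under about 7 N in the third; all look alike
- shaft_stub: bystander, loose, not to be disturbed: black carbon fibre shaft stub lying on two rubber feet, 28 mm diameter, 150 mm long along its x; origin under its centre
- blue_face: bystander, loose, not to be disturbed: blue polymer mallet face, disc 60 mm across, 40 mm high; origin under its centre
- boring_bit: bystander, loose, not to be disturbed: steel boring bit lying along its x, 150 mm long, 32 mm wide, 16 mm high; origin under its centre
- mallet: bystander, loose, not to be disturbed: finished mallet lying down, 300 mm long along its x, head (150 mm wide, 62 mm high) at +x; origin under its centre
- spare_sleeve: bystander, loose, not to be disturbed: spare square aluminium sleeve standing, 50 x 50 x 70 mm; origin under its centre
- ferrule: bystander, loose, not to be disturbed: brass ferrule standing, 48 mm across, 50 mm high; origin under its centre

How it is judged:
On the way, in this order (a step that is already met when the one before it is completed fails the run):
1. the gauge pin is out of its wooden block (its grip at least 200 mm above the bench) (height (world z) of gauge_grip above 0.2 m), for 0.1 s.
2. the gauge is seated in a sleeve: the middle of its collar's underside within 4 mm of the bore's mouth, axes within 4 degrees (((distance between gauge_collar and sleeve_left_mouth below 0.004 m and angle between the z axis of gauge and the z axis of sleeve_left_mouth, either way round below 0.07 rad) or (distance between gauge_collar and sleeve_middle_mouth below 0.004 m and angle between the z axis of gauge and the z axis of sleeve_middle_mouth, either way round below 0.07 rad) or (distance between gauge_collar and sleeve_right_mouth below 0.004 m and angle between the z axis of gauge and the z axis of sleeve_right_mouth, either way round below 0.07 rad))), for 0.2 s.
At the end, for the whole second after the job is handed in: The gauge stands fully home in the sleeve whose stub gave way, collar underside within 4 mm of the bore mouth and axis within 4 degrees of the bore's, at rest, and the robot has let go and touches nothing (((distance between gauge_collar and sleeve_left_mouth below 0.004 m and angle between the z axis of gauge and the z axis of sleeve_left_mouth, either way round below 0.07 rad) or (distance between gauge_collar and sleeve_middle_mouth below 0.004 m and angle between the z axis of gauge and the z axis of sleeve_middle_mouth, either way round below 0.07 rad) or (distance between gauge_collar and sleeve_right_mouth below 0.004 m and angle between the z axis of gauge and the z axis of sleeve_right_mouth, either way round below 0.07 rad)) and contact force between the fingers and gauge below 0.1 N and linear speed of gauge below 0.01 m/s and contact force between the arm and anything else below 0.1 N).
It fails at once if a bystander (shaft stub, blue face, boring bit, mallet, spare sleeve or ferrule) is moved more than 30 mm (distance of any of shaft_stub, blue_face, boring_bit, mallet, spare_sleeve, ferrule from where it was at the start of the episode above 0.03 m).
It also fails if it takes over 61 s, if anything falls off the work surface, if the arm or the gripper's body presses on something with over 40 N, if the wrist force passes 120 N, or if a joint passes its speed limit or range.

## Robot

A 6-joint arm with a two-finger parallel gripper is mounted at the origin on the work surface. World frame = base frame: x ahead of the robot, y to its left, z up, the work surface at z = 0. Lengths are in m, angles in rad, forces in N, time in s.
With the tool pointing down it reaches from about 0.375 to 0.9 m from the base axis. Payload 3.1 kg.
Tool frame: the origin (TCP) lies midway between the tips of the shut fingers; the grasp point (between the pads) lies 19 mm behind it; z points along the fingers, y is the line along which they close (so a half turn about z gives the same grasp; the last joint's range is limited). The gripper opens to 87 mm and grips with 3 to 60 N. Pads are 19 mm wide; open, the fingers measure 117 mm over their backs; the gripper's body (75 mm by 190 mm) begins 51 mm behind the grasp point.
Start: joints at [-1.492, 0.527, 1.433, -0, 1.181, -0.178], TCP at [0.159, -0.604, 0.223] pointing down, gripper open.
Joint ranges: [-3.08, 3.08], [-0.75, 2.2], [0.22, 2.44], [-1.43, 4.57], [0, 2.65], [-2.85, 2.85]. Speed limits (rad/s): [2.79, 2.79, 3.14, 3.14, 3.14, 3.14].

## Interface

Orientations are given as a unit quaternion [x, y, z, w].
In Python, from rig import get_obs, cams, job gives the robot as it stands.
- The arm moves only by the tool servo_tool, never from a script. Its argument "moves" is text: rows parted by semicolons, each of 5 numbers parted by spaces: the shift along the tool's x, y, z in m, then the turn about the tool's z in degrees, then the finger opening in m, from 0 to 0.087. In form: dx dy dz spin claw; .... A call has 1 to 10 rows; each row is the pose to reach, as a shift and turn from the pose commanded when the call began, along the tool's axes at that moment; what a row does not reach only later rows make up. A row lasts 1/12 s, in which the tool goes at most 41.7 mm and 7.16 degrees, less where a joint would pass 70% of its speed; a pose out of reach is approached as far as the arm can. A call with a gripper value outside its range is refused whole. The fingers move at their own pace and stop on an object; "grip_force" is the grip in N (left out, the last holds). Time passes only in rows, so rows that repeat a pose let the fingers close. It gives the time, the measured TCP pose, the force, the opening and the grip force at its end, in the units of the state.
- get_obs(): the state, without advancing time (a new reading comes with each control period).
- cams.camera(name): name is "scene" or "top"; returns the picture (420x560x3 uint8, blue, green, red); there is no depth.
- cams.camera_model(name): a dict with "fx", "fy", "cx", "cy" (pixels), "R" (3x3) and "t" (3): a world point X has camera coordinates R X + t. Camera axes: x right, y down, z forward; pixel columns grow to the right and rows downward; lengths in m; the calibration is good to about 2 mm. A picture is of the moment at which its call begins. camera_model takes no time and is no camera call.
- job.hand_in(): hands the job in; it is judged then, once.
The state is a dict: "time": time; "q": joint angles; "joint_velocities": joint speeds; "joint_torque": joint torques, N m; "position": TCP position; "tool_rot": TCP orientation; "ft_force": force on the tool from outside, world axes, zero at the start; "moment": the same for the moment, N m; "grip_width": finger opening in m; "grip_force": force on a finger pad.
Only numpy, scipy, OpenCV 4.12 (cv2) and the standard library are available. Lean on these libraries where they do the work, as an engineer would, in place of code of your own. Each camera call takes 0.05 s, during which the arm holds its last target. There are 200 camera calls.

## Working session

There is one attempt and no reset: what is moved stays moved. The work goes in short steps, Python scripts to look and compute and a tool call to move; the robot and the scene stay as the last step left them, time stands still between calls to the robot, and variables do not carry over. Pictures are saved under pics/ and viewed, at most 10 in all, crops included, and the job is handed in when it is done.

Besides the shell and the picture viewer there is one more tool, called after "Emit:" as name(argument=value, ...) on one line, values as JSON. servo_tool: Moves the arm, as the interface text tells. Its arguments: {"type":"object","properties":{"moves":{"type":"string"},"grip_force":{"type":"number"}},"required":["moves"]}

```bash
mkdir -p pics
python3 - <<'E'
from rig import get_obs,cams
import cv2
for n in("scene","top"):
    cv2.imwrite(f"pics/{n}0.png",cams.camera(n)); m=cams.camera_model(n); print(n,m)
print(get_obs())
E
```

```text
scene {'fx': 518.0355511398991, 'fy': 518.0355511398991, 'cx': 276.67195370166905, 'cy': 208.34008116579318, 'R': array([[-0.7964119 ,  0.60471824,  0.00662826],
       [ 0.43969393,  0.58653086, -0.68018438],
       [-0.41520758, -0.53879253, -0.7330111 ]]), 't': array([ 0.4523719 , -0.25621552,  1.73364486])}
top {'fx': 431.7689458670442, 'fy': 431.7689458670442, 'cx': 288.8311809474477, 'cy': 213.0272077904189, 'R': array([[-5.15769710e-03, -9.99986507e-01, -6.19146088e-04],
       [-9.87932321e-01,  5.19136900e-03, -1.54799156e-01],
       [ 1.54800281e-01, -1.86732724e-04, -9.87945767e-01]]), 't': array([0.07491154, 0.63607874, 1.06308402])}
{'time': 0.1, 'q': array([-1.49251271e+00,  5.28380192e-01,  1.43378814e+00, -1.72063434e-05,
        1.18142266e+00, -1.78479042e-01]), 'joint_velocities': array([-0.00074387, -0.00224281, -0.0026429 , -0.00150537,  0.00046438,
       -0.00064511]), 'joint_torque': array([-4.76105961e-04, -4.40984094e+01, -1.77150249e+01,  6.35548937e-02,
        5.34155779e-02, -4.63462220e-05]), 'position': array([ 0.15870191, -0.60381717,  0.22166077]), 'tool_rot': array([ 9.91769515e-01,  1.28032147e-01,  4.20891543e-05, -9.98313027e-04]), 'ft_force': array([ 0.07950041, -0.1188827 , -0.1687197 ]), 'moment': array([ 0.02970031, -0.00021735,  0.00560401]), 'grip_force': 0.0, 'grip_width': 0.08668261859204932}
```

View pics/scene0.png

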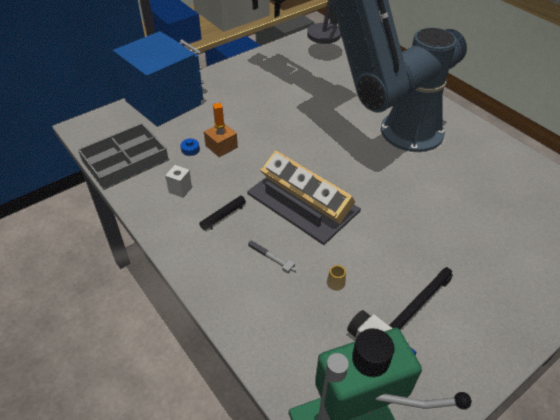

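View pics/top0.png

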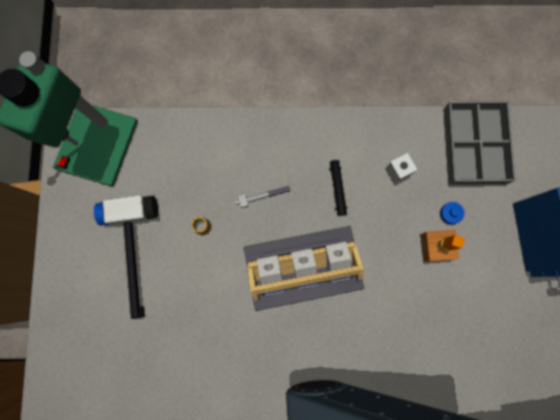

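The scene view shows the gauge in its block at (219,130), the cradle at (305,190), with mouths near (281,163), (303,177) and (326,193). In the top view the block is at (442,246) and the mouths are near (338,252), (303,260) and (268,267). I'll enlarge both.

Run:
```python
import cv2
a=cv2.imread("pics/top0.png")[200:315,240:475]; cv2.imwrite("pics/topc.png",cv2.resize(a,None,fx=3.4,fy=3.4,interpolation=cv2.INTER_CUBIC))
a=cv2.imread("pics/scene0.png")[95:240,195:365]; cv2.imwrite("pics/scenec.png",cv2.resize(a,None,fx=4,fy=4,interpolation=cv2.INTER_CUBIC))
```

```text
(no output)
```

View pics/topc.png

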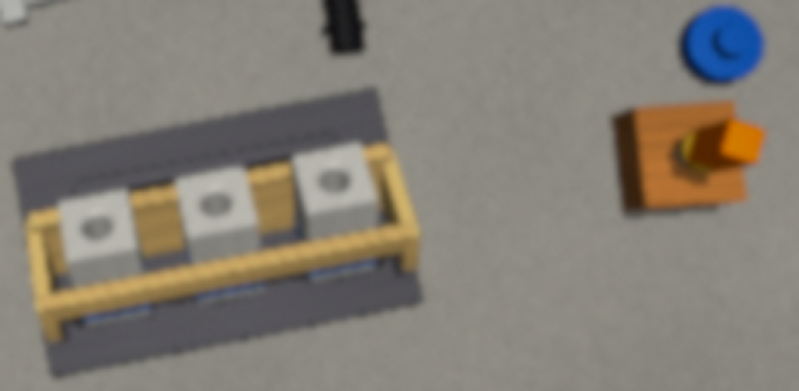

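View pics/scenec.png

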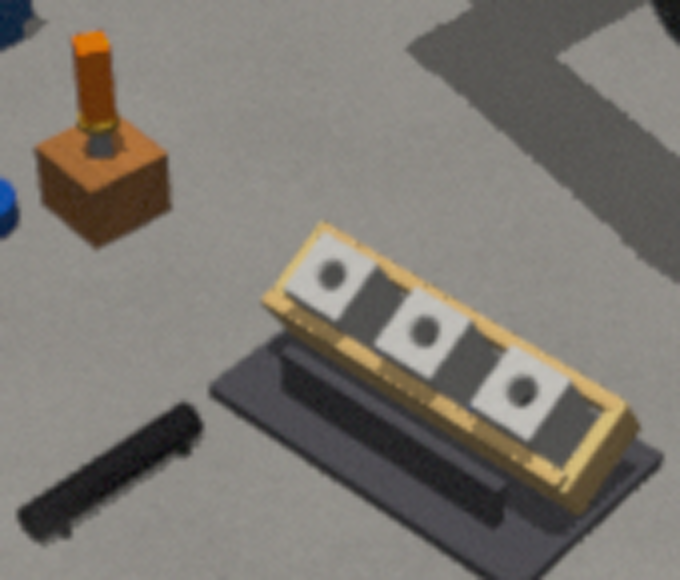

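Top crop: mouths at about (97,228), (217,204) and (335,180), the handle top at (742,142), and block top corners at (636,107), (735,101), (746,201) and (643,209). Scene crop: mouths at (522,391), (425,331) and (332,274), and the handle top at (91,41). Next I turn these into positions.

```bash
cat > h.py <<'E'
import numpy as np,cv2
from rig import get_obs,cams
from scipy.spatial.transform import Rotation as Ro
M={n:cams.camera_model(n) for n in("scene","top")}
def P(n):
    m=M[n];return np.array([[m['fx'],0,m['cx']],[0,m['fy'],m['cy']],[0,0,1]])@np.c_[m['R'],m['t']]
def tri(a,b):
    X=cv2.triangulatePoints(P("top"),P("scene"),np.float64(a),np.float64(b)).ravel();return X[:3]/X[3]
def plane(n,p,z):
    m=M[n];d=m['R'].T@[(p[0]-m['cx'])/m['fx'],(p[1]-m['cy'])/m['fy'],1];c=-m['R'].T@m['t'];return c+d*(z-c[2])/d[2]
def proj(n,X):
    x=P(n)@np.append(X,1);return x[:2]/x[2]
def delta(target,spin=0):
    o=get_obs();return Ro.from_quat(o['tool_rot']).inv().apply(np.array(target)-o['position'])
E
python3 - <<'E'
from h import *
np.set_printoptions(precision=4,suppress=True)
T=lambda p:(np.array(p)+.5)/3.4-.5+[240,200]
S=lambda p:(np.array(p)+.5)/4-.5+[195,95]
Ms=[]
for n,a,b in(("L",(97,228),(522,391)),("M",(217,204),(425,331)),("R",(335,180),(332,274)),("H",(742,142),(91,41))):
    X=tri(T(a),S(b));print(n,X,"top reproj",proj("top",X)-T(a),"planes",plane("top",T(a),.112 if n!="H" else .163),plane("scene",S(b),.112 if n!="H" else .163))
for p in((727,120),(765,128),(758,164),(720,156)):print("hc",plane("top",T(p),.163))
for p in((636,107),(735,101),(746,201),(643,209)):print("bt",plane("top",T(p),.06))
for p in((36,150),(100,118),(170,155),(97,192)):print("bs",plane("scene",S(p),.06))
for p in((13,160),(377,90),(421,300),(55,377)):print("base",plane("top",T(p),.005))
R=Ro.from_quat(get_obs()['tool_rot']).as_matrix();print(R)
E
```

```text
L [0.498  0.1209 0.1119] top reproj [ 0.2505 -0.2538] planes [0.4974 0.1215 0.112 ] [0.4985 0.1206 0.112 ]
M [0.5138 0.0371 0.1121] top reproj [ 0.0405 -0.0418] planes [0.5137 0.0372 0.112 ] [0.5138 0.037  0.112 ]
R [ 0.5303 -0.0462  0.113 ] top reproj [ 0.0819 -0.0864] planes [ 0.5301 -0.0461  0.112 ] [ 0.5297 -0.0472  0.112 ]
H [ 0.552  -0.3153  0.1641] top reproj [ 0.4514 -0.5106] planes [ 0.551  -0.3146  0.163 ] [ 0.5518 -0.3177  0.163 ]
hc [ 0.5659 -0.3055  0.163 ]
hc [ 0.5603 -0.3307  0.163 ]
hc [ 0.5361 -0.3244  0.163 ]
hc [ 0.5416 -0.2992  0.163 ]
bt [ 0.5866 -0.2777  0.06  ]
bt [ 0.5907 -0.3518  0.06  ]
bt [ 0.5164 -0.3551  0.06  ]
bt [ 0.5109 -0.2787  0.06  ]
bs [ 0.5934 -0.3474  0.06  ]
bs [ 0.531  -0.3514  0.06  ]
bs [ 0.5125 -0.2793  0.06  ]
bs [ 0.5828 -0.2757  0.06  ]
base [0.5538 0.1922 0.005 ]
base [ 0.6072 -0.0929  0.005 ]
base [ 0.4447 -0.1222  0.005 ]
base [0.3883 0.1584 0.005 ]
[[ 0.9672  0.254  -0.0002]
 [ 0.254  -0.9672  0.002 ]
 [ 0.0003 -0.002  -1.    ]]
```

Emit:
servo_tool(moves="0.453 -0.178 0 27.7 0.08; 0.453 -0.178 0 27.7 0.08; 0.453 -0.178 0 27.7 0.08; 0.453 -0.178 0 27.7 0.08; 0.453 -0.178 0 27.7 0.08; 0.453 -0.178 0 27.7 0.08; 0.453 -0.178 0 27.7 0.08; 0.453 -0.178 0 27.7 0.08; 0.453 -0.178 0 27.7 0.08; 0.453 -0.178 0 27.7 0.08")

```text
time: 0.93
position: [0.4937, -0.3587, 0.2221]
tool_rot: [0.994, -0.113, -0.0, -0.0]
ft_force: [1.0, -0.7, 0.3]
grip_width: 0.0799
grip_force: 0.0
```

```bash
python3 -c "
from h import *
o=get_obs();R=Ro.from_quat(o['tool_rot']).as_matrix();print(o['position'],np.degrees(np.arctan2(R[1,0],R[0,0])),R[:,2],delta([.5515,-.316,.22]),o['time'],o['q'])"
```

```text
[ 0.49372963 -0.35873856  0.22214505] -12.984910796385707 [-7.33315440e-04  6.57807927e-04 -9.99999515e-01] [ 0.04669186 -0.05462538  0.0021308 ] 0.9333 [-8.11205589e-01  5.08375271e-01  1.47068150e+00 -8.57734115e-05
  1.16351786e+00  9.86254404e-01]
```

Emit:
servo_tool(moves="0.047 -0.054 0 0 0.08; 0.047 -0.054 0 0 0.08; 0.047 -0.054 0 0 0.08; 0.047 -0.054 0 0 0.08")

```text
time: 1.27
position: [0.5513, -0.3168, 0.2218]
tool_rot: [0.994, -0.111, -0.001, -0.0]
ft_force: [0.2, 0.1, 0.3]
grip_width: 0.0804
grip_force: 0.0
```

```bash
python3 -c "
from h import *
print(delta([.5515,-.316,.109]))"
```

```text
[ 0.00012597 -0.00075935  0.11282317]
```

Emit:
servo_tool(moves="0 -0.001 0.04 0 0.08; 0 -0.001 0.08 0 0.08; 0 -0.001 0.113 0 0.08; 0 -0.001 0.113 0 0.08; 0 -0.001 0.113 0 0.02; 0 -0.001 0.113 0 0.02; 0 -0.001 0.113 0 0.02; 0 -0.001 0.113 0 0.02; 0 -0.001 0.113 0 0.02; 0 -0.001 0.113 0 0.02", grip_force=20)

```text
time: 2.1
position: [0.5513, -0.318, 0.1111]
tool_rot: [0.994, -0.113, 0.001, 0.001]
ft_force: [-0.6, 0.3, -0.3]
grip_width: 0.0476
grip_force: 0.0
```

Emit:
servo_tool(moves="0 0 0 0 0.02; 0 0 0 0 0.02; 0 0 0 0 0.02; 0 0 0 0 0.02")

```text
time: 2.43
position: [0.5507, -0.3171, 0.1096]
tool_rot: [0.994, -0.113, -0.0, -0.0]
ft_force: [-0.0, 0.7, 1.9]
grip_width: 0.026
grip_force: 19.9
```

Emit:
servo_tool(moves="0 0 -0.03 0 0.02; 0 0 -0.06 0 0.02; 0 0 -0.09 0 0.02; 0 0 -0.115 0 0.02; 0 0 -0.115 -8 0.02; 0 0 -0.115 -16 0.02; 0 0 -0.115 -16 0.02; 0 0 -0.115 -16 0.02")

```text
time: 3.1
position: [0.5503, -0.3171, 0.224]
tool_rot: [1.0, 0.027, -0.001, -0.0]
ft_force: [-0.6, 0.1, -1.2]
grip_width: 0.0263
grip_force: 20.0
```

```bash
python3 -c "
from h import *
print(delta([.486,-.32,.131]))
import cv2
cv2.imwrite('pics/lift.png',cams.camera('scene'))"
```

```text
[-0.0642368 -0.0004564  0.0930881]
```

Emit:
servo_tool(moves="-0.032 0 0 0 0.02; -0.064 0 0 0 0.02; -0.064 0 0.035 0 0.02; -0.064 0 0.07 0 0.02; -0.064 0 0.093 0 0.02; -0.064 0 0.093 0 0.02")

```text
time: 3.65
position: [0.4834, -0.318, 0.1264]
tool_rot: [1.0, 0.026, -0.004, -0.004]
ft_force: [-0.9, 1.9, -2.1]
grip_width: 0.0261
grip_force: 20.0
```

Emit:
servo_tool(moves="0.008 0 0 0 0.02; 0.016 0 0 0 0.02; 0.023 0 0 0 0.02; 0.03 0 0 0 0.02; 0.037 0 0 0 0.02; 0.044 0 0 0 0.02; 0.05 0 0 0 0.02")

```text
time: 4.23
position: [0.5365, -0.3185, 0.1324]
tool_rot: [1.0, 0.027, -0.001, 0.001]
ft_force: [-5.7, -2.3, -3.0]
grip_width: 0.0262
grip_force: 20.0
```

Emit:
servo_tool(moves="0.006 0 0 0 0.02; 0.012 0 0 0 0.02; 0.018 0 0 0 0.02; 0.018 0 0 0 0.02; 0.018 0 0 0 0.02")

```text
time: 4.65
position: [0.5551, -0.3169, 0.1324]
tool_rot: [1.0, 0.027, -0.0, 0.0]
ft_force: [-3.9, -0.0, -1.1]
grip_width: 0.0258
grip_force: 20.0
```

Run:
```python
from h import *
o=get_obs();print(o['position'],o['ft_force'],o['moment'])
a=cams.camera('scene');b=cams.camera('top')
X=o['position'];u=proj('scene',X).astype(int);v=proj('top',X).astype(int);print(u,v)
c=lambda im,p:cv2.resize(im[max(0,p[1]-50):][:100,max(0,p[0]-35):][:,:70],(392,560),interpolation=cv2.INTER_CUBIC)
cv2.imwrite('pics/tilt.png',np.hstack([c(a,u),c(b,v)]))
```

```text
[ 0.55507173 -0.31690493  0.13242614] [-3.89437439 -0.032305   -1.11045069] [0.1836907  0.85312728 0.02656333]
[217 113] [453 240]
```

View pics/tilt.png

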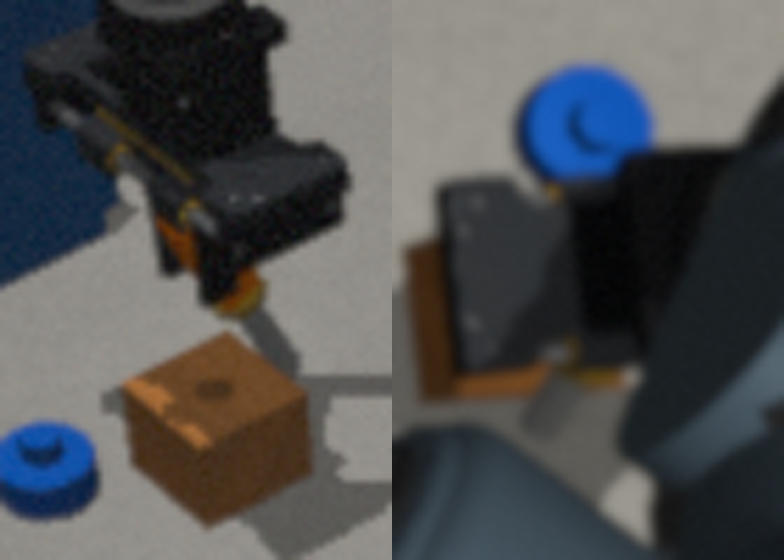

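The gauge now leans about 30° in the grip. I'll lift it and move it to the right sleeve, standing off along the bore axis.

Emit:
servo_tool(moves="0 0 -0.03 0 0.02; 0 0 -0.06 0 0.02; 0 0 -0.095 -3 0.02; 0.01 -0.04 -0.095 -7.7 0.02; 0.02 -0.08 -0.095 -7.7 0.02; 0.03 -0.12 -0.095 -7.7 0.02; 0.04 -0.16 -0.095 -7.7 0.02; 0.05 -0.2 -0.095 -7.7 0.02; 0.058 -0.24 -0.095 -7.7 0.02; 0.063 -0.27 -0.095 -7.7 0.02", grip_force=25)

```text
time: 5.58
position: [0.6058, -0.0407, 0.228]
tool_rot: [0.996, 0.094, 0.004, -0.0]
ft_force: [1.4, 0.2, -1.7]
grip_width: 0.0256
grip_force: 25.0
```

```bash
cat >> h.py <<'E'
yaw=np.radians(10.8); c,s=np.cos(yaw),np.sin(yaw)
MO={'L':np.array([.498,.1209,.1122]),'M':np.array([.5138,.0371,.1122]),'R':np.array([.5303,-.0462,.1122])}
AX=np.array([.5*c,.5*s,np.sqrt(.75)])
def tcp(k,d,g=.118): return MO[k]+AX*(d+g)-[0,0,.019]
def st():
    o=get_obs();R=Ro.from_quat(o['tool_rot']).as_matrix();np.set_printoptions(precision=4,suppress=True)
    print('t',o['time'],o['position'],'yaw',np.degrees(np.arctan2(R[1,0],R[0,0])),'f',o['ft_force'],o['moment'])
E
python3 - <<'E'
from h import *
st();print(tcp('R',.03),delta(tcp('R',.03)))
E
```

```text
t 5.5833 [ 0.6058 -0.0407  0.228 ] yaw 10.768069690143339 f [ 1.3546  0.2297 -1.7222] [ 0.0035 -0.0236 -0.0211]
[ 0.603  -0.0323  0.2214] [-0.0013 -0.0087  0.0066]
```

Emit:
servo_tool(moves="-0.002 -0.008 0.007 0 0.02; -0.002 -0.008 0.007 0 0.02; -0.002 -0.008 0.007 0 0.02; -0.002 -0.008 0.007 0 0.02")

```text
time: 5.92
position: [0.601, -0.0382, 0.2201]
tool_rot: [0.996, 0.093, 0.001, 0.001]
ft_force: [-0.1, -0.4, -1.8]
grip_width: 0.0257
grip_force: 25.0
```

Run:
```python
from h import *
st();print(delta(tcp('R',.03)))
a=cams.camera('scene');b=cams.camera('top')
T=tcp('R',.03)+[0,0,.019]
for n in('scene','top'):
  print(n,[proj(n,T-AX*d).round(1) for d in(.118,.112,.043)],'mouth',proj(n,MO['R']).round(1))
p=proj('scene',MO['R']).astype(int);print(p)
cv2.imwrite('pics/ins.png',cv2.resize(a[p[1]-60:p[1]+30,p[0]-50:p[0]+50],None,fx=6,fy=6,interpolation=cv2.INTER_CUBIC))
p=proj('top',MO['R']).astype(int);print(p)
cv2.imwrite('pics/instop.png',cv2.resize(b[p[1]-50:p[1]+40,p[0]-50:p[0]+50],None,fx=6,fy=6,interpolation=cv2.INTER_CUBIC))
```

```text
t 5.9167 [ 0.601  -0.0382  0.2201] yaw 10.644934813315178 f [-0.0942 -0.3871 -1.8437] [ 0.0263 -0.0647  0.0441]
[ 0.0031 -0.0054 -0.0013]
scene [array([274.1, 159.1]), array([273.4, 158.2]), array([264.6, 147.6])] mouth [277.7 163.3]
top [array([338.1, 245.5]), array([338.1, 244. ]), array([337.9, 226.4])] mouth [338.2 252.5]
[277 163]
[338 252]
```

View pics/ins.png

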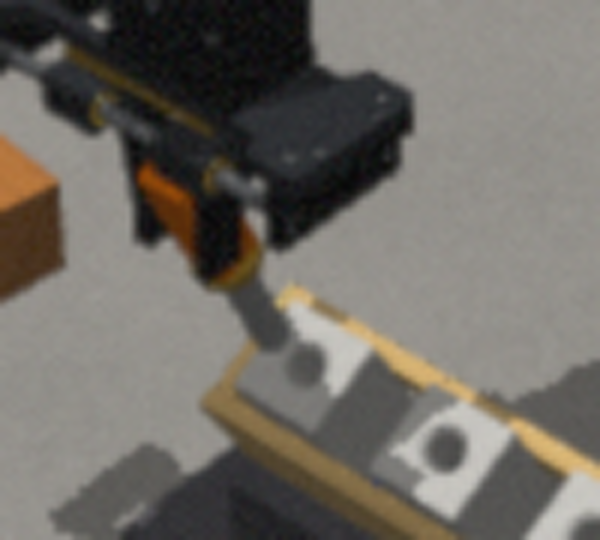

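Run:
```python
from h import *
o=get_obs();G=o['position']+[0,0,.019]
for th in(10,15,20,25,30,35):
    t=np.radians(th);a=np.array([np.sin(t)*c,np.sin(t)*s,np.cos(t)])
    f=lambda n,d,off:((proj(n,G-a*d)-off)*6).round(0)
    print(th,'scene tip,collar',f('scene',.118,[227,103]),f('scene',.043,[227,103]),'top',f('top',.118,[288,202]),f('top',.043,[288,202]))
```

```text
10 scene tip,collar [222. 394.] [200. 285.] top [292. 175.] [306. 118.]
15 scene tip,collar [237. 379.] [205. 279.] top [298. 199.] [309. 127.]
20 scene tip,collar [251. 363.] [211. 273.] top [304. 222.] [311. 136.]
25 scene tip,collar [265. 347.] [216. 267.] top [310. 245.] [314. 145.]
30 scene tip,collar [278. 329.] [221. 260.] top [317. 267.] [316. 153.]
35 scene tip,collar [291. 311.] [226. 253.] top [323. 288.] [318. 161.]
```

View pics/instop.png

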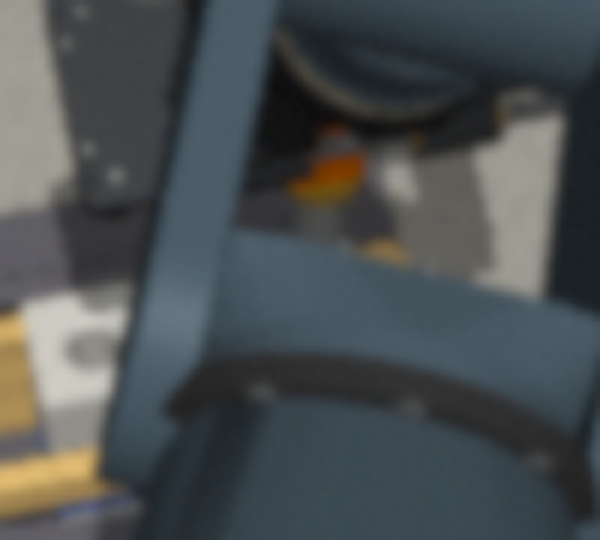

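Run:
```python
from h import *
st();o=get_obs();G=o['position']+[0,0,.019]
a=cams.camera('scene');cv2.imwrite('pics/raw2.png',a)
x0,y0,k=254,132,16
im=cv2.resize(a[y0:y0+36,x0:x0+34],None,fx=k,fy=k,interpolation=cv2.INTER_CUBIC)
im=cv2.convertScaleAbs(im,alpha=1.6);plain=im.copy()
for th,col in((20,(0,0,255)),(25,(0,255,0)),(30,(255,0,0))):
    t=np.radians(th);ax=np.array([np.sin(t)*c,np.sin(t)*s,np.cos(t)])
    q=[tuple(int(v) for v in ((proj('scene',G-ax*d)-[x0,y0]+.5)*k)) for d in(.118,.043)]
    print(th,q);cv2.line(im,q[0],q[1],col,1)
cv2.imwrite('pics/z.png',np.hstack([im,plain])[:, :1088])
z=cv2.imread('pics/z.png');cv2.imwrite('pics/z.png',cv2.resize(z,(800,int(z.shape[0]*800/z.shape[1]))))
```

```text
t 6.0167 [ 0.6007 -0.0387  0.22  ] yaw 10.580962985059267 f [-0.5899 -0.0171 -2.2287] [-0.023  -0.0024  0.0452]
20 [(245, 513), (138, 272)]
25 [(282, 468), (152, 255)]
30 [(318, 422), (166, 238)]
```

View pics/z.png

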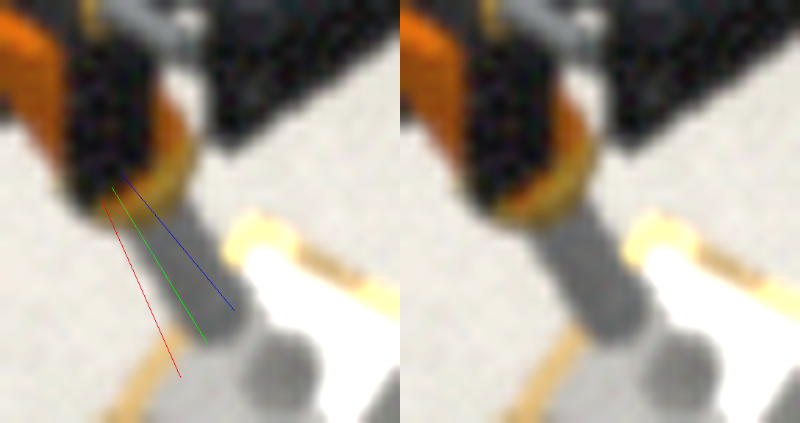

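Run:
```python
import cv2,numpy as np
g=cv2.imread('pics/raw2.png')
print('cols 262..282')
for y in range(146,166): print(y,' '.join('%3d'%v for v in g[y,262:284].mean(1)), '| r-b', ' '.join('%3d'%(int(v[2])-int(v[0])) for v in g[y,262:284:2]))
```

```text
cols 262..282
146  17  10  22  24  34  57  64  68  92 138 147 144 145 145 144 143 142 148 148 146 147 147 | r-b  -1   3  38  72  29   9   8   7   9   9   7
147  21  19  26  41  56  65  70  71 119 141 146 146 144 143 143 143 146 144 147 146 145 147 | r-b  -6  21  77  64  18   8   8   6   7   8   6
148  29  28  39  58  65  67  58  71 124 143 146 148 145 147 148 147 145 145 146 146 148 144 | r-b  15  57  73  53  11   8   8   8   8   8   9
149  45  50  59  59  61  57  54  67 103 136 144 146 145 147 143 144 145 145 145 146 148 146 | r-b  38  74  60  38   4   8  12  10   7   8   9
150  66  62  61  52  52  58  60  65  79 129 140 145 151 157 142 144 143 143 145 147 150 148 | r-b  36  55  45  18   2   8  23  38  11   8   6
151 103  87  76  60  57  63  64  68  73 101 130 145 160 163 164 160 154 143 144 148 147 148 | r-b  17  22  18   1   0   9  59  88  36  13   8
152 142 138 117  83  66  65  63  65  66  76 107 147 160 168 170 168 168 142 139 143 146 147 | r-b   8   6   3  -1  -1  12  79  81  72  21   9
153 144 144 139 104  73  63  65  66  66  70  95 152 163 180 188 182 166 128 119 129 139 143 
[... 1053 characters left out ...]
45 146 144 138 124 116 115 103  91  96  98 109 107  92  86  90  93 122 164 190 194 | r-b   8  10  17  58  14   1   3   3   4   4   7
162 147 147 143 140 125 118 116 121 118 118 119 116 112  98  86  80  79  80 100 148 185 194 | r-b   7  10  39  46   5   4   3   5   1   4   7
163 144 144 139 128 116 116 120 121 123 121 122 118 109  91  81  79  77  75  89 140 183 194 | r-b   9  13  56  30   4   5   4   1   2   4   6
164 142 142 131 120 116 119 120 121 123 120 121 119 103  89  83  81  76  79  90 148 185 191 | r-b   8  22  59  13   5   2   5   2   5   1   6
165 143 140 127 117 116 119 120 122 123 120 120 122 110  96  86  85  83  82 104 166 189 193 | r-b   7  41  46   5   4   7   5   3   2   1   5
```

The pin leans about 23.5° and has slid about 7 mm back in the pads, so the bore will have to finish the alignment. I line the tip up with the bore axis first.

Emit:
servo_tool(moves="-0.006 -0.006 0 0 0.02; -0.006 -0.006 0 0 0.02; -0.01 -0.006 0.007 0 0.02; -0.01 -0.006 0.007 0 0.02; -0.01 -0.006 0.007 0 0.02")

```text
time: 6.48
position: [0.5882, -0.0328, 0.2119]
tool_rot: [0.996, 0.093, -0.001, -0.0]
ft_force: [0.1, 0.1, -2.0]
grip_width: 0.0259
grip_force: 25.0
```

```bash
cat >> h.py <<'E'
def tip(th=23.5,dl=.007):
    o=get_obs();t=np.radians(th);e=np.array([c,s,0]);return o['position']+[0,0,.019]-dl*e-.118*(np.sin(t)*e+[0,0,np.cos(t)])
def rel(k,**kw):
    v=tip(**kw)-MO[k];e=np.array([c,s,0]);w=np.array([-s,c,0]);x=np.array([.866*c,.866*s,-.5]);return 'axial',v@AX,'perp-x',v@x,'row',v@w
E
python3 - <<'E'
from h import *
st();print(rel('R'),proj('scene',tip()),proj('top',tip()))
g=cams.camera('scene')
for y in range(152,168): print(y,' '.join('%3d'%v for v in g[y,262:290].mean(1)))
E
```

```text
t 6.4833 [ 0.5882 -0.0328  0.2119] yaw 10.696824314762814 f [ 0.0676  0.0701 -1.9551] [-0.0359 -0.0019 -0.0288]
('axial', np.float64(0.011744862919293034), 'perp-x', np.float64(-0.0005937063451607631), 'row', np.float64(0.002283349146269568)) [277.0385 161.8858] [337.2975 250.1852]
152 148 145 140 115  90  83  69  62  54  54  57  62  66  74 113 152 166 141 137 143 147 146 147 145 144 144 143 147
153 144 145 147 144 142 130 112  96  69  62  63  64  68  64  85 134 151 123 118 129 139 145 145 145 145 146 146 147
154 144 144 144 146 147 144 143 138  94  68  61  60  65  67  72  96 115 113 107 111 119 135 139 144 148 145 146 145
155 146 145 142 149 149 147 146 147 117  80  64  66  66  68  68  78 107 117 115 121 119 121 121 140 147 147 148 145
156 147 146 142 144 147 147 148 146 143 102  72  66  67  64  67  74  89 111 124 152 147 128 125 139 151 150 147 145
157 146 146 144 143 144 147 143 146 165 138  91  67  62  66  65  68  75  95 119 147 178 167 166 165 168 163 156 147
158 146 147 144 144 145 143 148 159 166 151 111  71  63  64  63  66  69  90 123 165 188 190 186 178 175 171 171 154
159 1
[... 338 characters left out ...]
 137
162 145 147 144 139 125 118 115 120 123 125 121 117 101  77  68  69  72  74  84 100 117 135 181 194 191 177 132 100
163 146 146 136 127 116 116 120 123 122 123 119 120 109  88  77  80  80  77  81  98 117 126 170 189 179 135  95  87
164 145 141 130 121 115 117 117 121 119 121 122 121 107  90  85  82  79  79  83 100 117 121 133 171 144 101  84  82
165 144 141 125 117 119 118 122 125 121 121 123 121 111  94  88  85  77  81  89 111 118 120 124 142 110  86  82  83
166 138 127 118 114 118 120 121 120 122 121 123 121 117 102  95  90  84  88 107 118 121 121 118 102  90  83  82  84
167 125 109 108 108 106 114 117 120 120 122 124 124 123 115 102 101 103 111 118 122 122 119 105  88  83  86  85  82
```

The tip appears at about (277,162), just above the bore at (277.7,163.3), as the model predicts. Now the insertion along the bore.

Emit:
servo_tool(moves="0 0.001 0 0 0.02; -0.002 0.001 0.0035 0 0.02; -0.004 0.001 0.007 0 0.02; -0.006 0.001 0.0104 0 0.02; -0.0075 0.001 0.013 0 0.02; -0.009 0.001 0.0156 0 0.02; -0.0105 0.001 0.0182 0 0.02; -0.0105 0.001 0.0182 0 0.02")

```text
time: 7.2
position: [0.5818, -0.0357, 0.195]
tool_rot: [0.996, 0.093, 0.004, 0.0]
ft_force: [4.1, 1.2, -2.4]
grip_width: 0.0255
grip_force: 25.0
```

Run:
```python
from h import *
st();print(rel('R'))
```

```text
t 7.2 [ 0.5818 -0.0357  0.195 ] yaw 10.675932241822853 f [ 4.1461  1.2044 -2.4497] [ 0.3915 -1.3806 -0.0056]
('axial', np.float64(-0.006307724774384958), 'perp-x', np.float64(0.0018881696213283712), 'row', np.float64(0.0006189654922340719))
```

Emit:
servo_tool(moves="0.003 0 0 0 0.02; 0.005 0 0.003 0 0.02; 0.006 0 0.006 0 0.02; 0.007 0 0.009 0 0.02; 0.0075 0 0.012 0 0.02; 0.0075 0 0.012 0 0.02")

```text
time: 7.7
position: [0.5848, -0.0346, 0.1815]
tool_rot: [0.996, 0.094, -0.002, 0.0]
ft_force: [-3.9, -2.5, 1.1]
grip_width: 0.0262
grip_force: 25.0
```

Run:
```python
from h import *
st();print(rel('R'));print(rel('R',th=30))
```

```text
t 7.7 [ 0.5848 -0.0346  0.1815] yaw 10.74568720398536 f [-3.8629 -2.5271  1.0871] [-0.5356  0.9288  0.0739]
('axial', np.float64(-0.016452501917216728), 'perp-x', np.float64(0.011395160911255642), 'row', np.float64(0.001185055185323853))
('axial', np.float64(-0.017211022947379414), 'perp-x', np.float64(-0.0019625147988517437), 'row', np.float64(0.0011850551853238593))
```

Emit:
servo_tool(moves="0 0.002 0.002 0 0.02; -0.001 0.002 0.004 0 0.02; -0.002 0.002 0.006 0 0.02; -0.003 0.002 0.008 0 0.02; -0.004 0.002 0.01 0 0.02; -0.004 0.002 0.01 0 0.02")

```text
time: 8.2
position: [0.582, -0.0365, 0.1717]
tool_rot: [0.996, 0.093, -0.001, -0.001]
ft_force: [-3.2, 2.2, 0.9]
grip_width: 0.0258
grip_force: 25.0
```

Run:
```python
from h import *
st();print(rel('R',th=30))
```

```text
t 8.2 [ 0.582  -0.0365  0.1717] yaw 10.692986103857228 f [-3.2441  2.1842  0.943 ] [ 0.4783  0.9702 -0.1488]
('axial', np.float64(-0.02722663652264238), 'perp-x', np.float64(0.0002085262013385939), 'row', np.float64(-0.00018395749261881952))
```

Emit:
servo_tool(moves="0 0 0 0 0.05; 0 0 0 0 0.05; 0 0 0 0 0.05; 0 0 0 0 0.05; 0 0 0 0 0.05; 0 0 0 0 0.05")

```text
time: 8.7
position: [0.5832, -0.0373, 0.1725]
tool_rot: [0.996, 0.093, 0.0, 0.0]
ft_force: [-1.0, -0.0, 0.5]
grip_width: 0.0489
grip_force: 0.0
```

Run:
```python
from h import *
st();print(tcp('R',-.035),delta(tcp('R',-.035)))
```

```text
t 8.7 [ 0.5832 -0.0373  0.1725] yaw 10.712995942886293 f [-0.9768 -0.0088  0.4774] [-0.0147  0.0339 -0.0013]
[ 0.5711 -0.0384  0.1651] [-0.0121 -0.0011  0.0074]
```

Emit:
servo_tool(moves="-0.012 -0.001 0.007 0 0.05; -0.012 -0.001 0.007 0 0.05; -0.012 -0.001 0.007 0 0.05; -0.012 -0.001 0.007 0 0.02; -0.012 -0.001 0.007 0 0.02; -0.012 -0.001 0.007 0 0.02; -0.012 -0.001 0.007 0 0.02; -0.012 -0.001 0.007 0 0.02; -0.012 -0.001 0.007 0 0.02; -0.012 -0.001 0.007 0 0.02", grip_force=40)

```text
time: 9.53
position: [0.571, -0.0381, 0.1655]
tool_rot: [0.996, 0.093, 0.0, -0.0]
ft_force: [0.3, 1.6, 1.0]
grip_width: 0.0258
grip_force: 39.6
```

Run:
```python
from h import *
st();print(rel('R',th=30,dl=0))
a=cams.camera('scene');cv2.imwrite('pics/reg.png',cv2.resize(a[95:195,220:340],None,fx=6,fy=6,interpolation=cv2.INTER_CUBIC))
```

```text
t 9.5333 [ 0.571  -0.0381  0.1655] yaw 10.69752016707316 f [0.2888 1.611  1.0319] [ 0.2027 -0.0181 -0.0607]
('axial', np.float64(-0.034611839852889084), 'perp-x', np.float64(-0.00022260831216893914), 'row', np.float64(0.00028697169100317613))
```

View pics/reg.png

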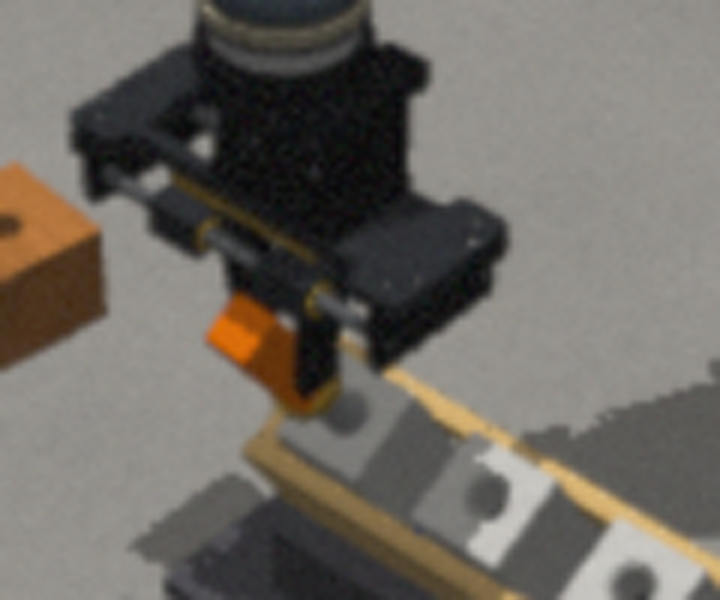

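Run:
```python
from h import *
for d in(.0,.01,.02,.03,.04): print(d,proj('scene',MO['R']+AX*d))
w=np.array([-s,c,0]);x=np.array([.866*c,.866*s,-.5])
for r,d in((.017,.04),(.009,.04),(.01,0.)):
  print(r,d,[proj('scene',MO['R']+AX*d+r*(w*np.sin(p)+x*np.cos(p))).round(1).tolist() for p in np.radians(range(0,360,45))])
g=cams.camera('scene')
for y in range(150,172): print(y,' '.join('%3d%s'%(v.mean(),'o' if int(v[2])-int(v[0])>25 else ' ') for v in g[y,264:288]))
```

```text
0.0 [277.68246638 163.34968636]
0.01 [276.5118834  161.93441868]
0.02 [275.32682667 160.50165183]
0.03 [274.12702608 159.05105925]
0.04 [272.91220476 157.58230618]
0.017 0.04 [[269.3, 162.6], [273.6, 163.1], [277.5, 160.4], [278.7, 156.0], [276.5, 152.6], [272.2, 152.1], [268.3, 154.8], [267.1, 159.1]]
0.009 0.04 [[271.0, 160.2], [273.3, 160.5], [275.3, 159.1], [276.0, 156.8], [274.8, 155.0], [272.5, 154.7], [270.5, 156.1], [269.8, 158.4]]
0.01 0.0 [[275.6, 166.2], [278.1, 166.5], [280.3, 165.0], [281.0, 162.5], [279.8, 160.5], [277.3, 160.2], [275.0, 161.7], [274.4, 164.2]]
150  62o  56o  55o  65o  69o  46   22   16   21   14   10   22   63  127  123   98   68   35   24   16   16   16   19   20 
151  59o  55o  53o  56o  52o  36o  15   18   11   15   19   29   71o 131o 137o 130  100   53   21   13   25   26   17   16 
152  56o  52o  52o  52o  48o  33o  17   19   18   18   15   32   77o 107o 118o 115o 104   59   24   10   25   34   17   25 
153  54o  53o  53o  54o  49o  31o  18   14   13   14   16   30   67  104o 109o 106o  93o  54   27   20   26   27   25   47 
154  53o  52o  54o  52
[... 1508 characters left out ...]
  121  119  104   82   68   67   72   86  107  118  120  122  117   99   84   82 
167 111o 110o 106  113  117  121  123  124  122  122  117  107   91   89   95  110  117  120  122  119  103   89   81   82 
168 106o 109o  90o  88  102  115  122  120  122  121  121  118  117  116  117  122  121  120  119  110   93   82   83   81 
169 109o 104o  92o  85o  81   94  113  118  119  122  122  120  121  122  120  121  120  121  114   94   85   83   85   83 
170 108o 110o 105o 100o  91o  78   86   99  112  118  119  122  122  124  122  120  120  116   98   88   83   85   84   82 
171 103o 106o 107o 108o 110o  94o  83   80   92  108  115  118  120  120  122  119  117  106   87   82   84   84   84   82
```

The pin's gray (60–68) fills the bore at (274–278, 161–166) and the collar sits in line, so it is in. Now the push test.

Emit:
servo_tool(moves="-0.001 0 0.0017 0 0.02; -0.002 0 0.0035 0 0.02; -0.003 0 0.0052 0 0.02; -0.004 0 0.007 0 0.02; -0.005 0 0.0087 0 0.02; -0.005 0 0.0087 0 0.02; -0.005 0 0.0087 0 0.02")

```text
time: 10.22
position: [0.573, -0.0385, 0.1638]
tool_rot: [0.996, 0.092, 0.009, 0.001]
ft_force: [2.3, 5.8, 29.5]
grip_width: 0.0256
grip_force: 39.9
```

Run:
```python
from h import *
st();print(rel('R',th=30,dl=0),get_obs()['ft_force']@AX)
```

```text
t 10.2167 [ 0.573  -0.0385  0.1638] yaw 10.54087136003026 f [ 2.2525  5.8216 29.5234] [ 1.5388 -0.1024 -0.3362]
('axial', np.float64(-0.03518346055071374), 'perp-x', np.float64(0.002267569177125575), 'row', np.float64(-0.00042676196288374106)) 27.219713196600555
```

Right stub is stuck: 27 N and no travel. Withdraw and go to the middle sleeve.

Emit:
servo_tool(moves="0.005 0 -0.0087 0 0.02; 0.01 0 -0.0173 0 0.02; 0.015 0 -0.026 0 0.02; 0.02 0 -0.0346 0 0.02; 0.0275 0 -0.0476 0 0.02; 0.035 0 -0.0606 0 0.02; 0.035 -0.04 -0.0606 0 0.02; 0.035 -0.08 -0.0606 0 0.02; 0.035 -0.085 -0.0606 0 0.02; 0.035 -0.085 -0.0606 0 0.02")

```text
time: 11.05
position: [0.5827, 0.0532, 0.2165]
tool_rot: [0.995, 0.095, -0.001, -0.0]
ft_force: [-0.1, -0.1, -2.3]
grip_width: 0.0259
grip_force: 40.0
```

Emit:
servo_tool(moves="0 0 0 0 0.02; 0 0 0 0 0.02")

```text
time: 11.22
position: [0.5846, 0.0498, 0.2169]
tool_rot: [0.996, 0.093, -0.0, 0.0]
ft_force: [0.1, 1.0, -1.6]
grip_width: 0.0254
grip_force: 40.0
```

Run:
```python
from h import *
st();print(rel('M',th=30,dl=0),proj('scene',tip(30,0)),proj('scene',MO['M']))
x0,y0,k=272,140,16
g=cams.camera('scene');im=cv2.convertScaleAbs(cv2.resize(g[y0:y0+36,x0:x0+44],None,fx=k,fy=k,interpolation=cv2.INTER_CUBIC),alpha=1.5)
q=[tuple(int(v) for v in ((proj('scene',tip(30,0)+AX*d)-[x0,y0]+.5)*k)) for d in(0,.075)];print(q)
cv2.line(im,q[0],q[1],(0,255,0),1);cv2.imwrite('pics/m.png',im)
```

```text
t 11.2167 [0.5846 0.0498 0.2169] yaw 10.691097767150927 f [ 0.05    0.9858 -1.6375] [-0.0534  0.0004  0.0507]
('axial', np.float64(0.02506403042160897), 'perp-x', np.float64(0.00042750398780741494), 'row', np.float64(-0.0008227881625111858)) [297.9159 173.8727] [300.9117 177.3411]
[(421, 549), (284, 372)]
```

View pics/m.png

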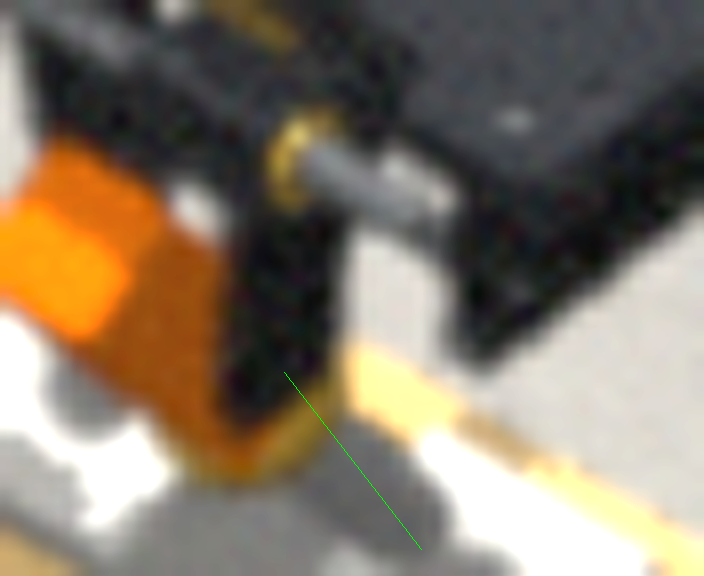

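The pin follows the predicted line (tip about (400,540) in the crop), lined up with the middle bore. Insert.

Emit:
servo_tool(moves="-0.004 -0.001 0.007 0 0.02; -0.008 -0.001 0.0139 0 0.02; -0.0105 -0.001 0.0182 0 0.02; -0.0125 -0.001 0.0217 0 0.02; -0.0145 -0.001 0.0251 0 0.02; -0.0165 -0.001 0.0286 0 0.02; -0.0185 -0.001 0.032 0 0.02; -0.0185 -0.001 0.032 0 0.02")

```text
time: 11.93
position: [0.5666, 0.0481, 0.1849]
tool_rot: [0.996, 0.093, 0.001, 0.0]
ft_force: [1.6, 0.1, -4.3]
grip_width: 0.0255
grip_force: 40.0
```

Run:
```python
from h import *
st();print(rel('M',th=30,dl=0),get_obs()['ft_force']@AX)
```

```text
t 11.9333 [0.5666 0.0481 0.1849] yaw 10.714862688433403 f [ 1.5798  0.0625 -4.3353] [-0.0737 -0.6593  0.0338]
('axial', np.float64(-0.011650160146836798), 'perp-x', np.float64(0.0008695471568971611), 'row', np.float64(0.0009594032540345054)) -2.972687155781151
```

Entering freely; on to the stub, with a push.

Emit:
servo_tool(moves="-0.002 0 0.0035 0 0.02; -0.004 0 0.007 0 0.02; -0.006 0 0.0104 0 0.02; -0.008 0 0.0139 0 0.02; -0.01 0 0.0173 0 0.02; -0.0115 0 0.02 0 0.02; -0.013 0 0.0225 0 0.02; -0.0145 0 0.0251 0 0.02; -0.0145 0 0.0251 0 0.02; -0.0145 0 0.0251 0 0.02")

```text
time: 12.77
position: [0.556, 0.0459, 0.1644]
tool_rot: [0.996, 0.093, 0.005, 0.0]
ft_force: [4.4, 2.3, 16.6]
grip_width: 0.0259
grip_force: 40.0
```

Run:
```python
from h import *
st();print(rel('M',th=30,dl=0),get_obs()['ft_force']@AX)
```

```text
t 12.7667 [0.556  0.0459 0.1644] yaw 10.658450374218194 f [ 4.3972  2.309  16.6103] [ 0.48   -0.5808 -0.0689]
('axial', np.float64(-0.034788679126354825), 'perp-x', np.float64(0.0017181003604277243), 'row', np.float64(0.0007333907921883387)) 16.760963906625285
```

Middle is stuck too (17 N, no travel). On to the left sleeve.

Emit:
servo_tool(moves="0.005 0 -0.0087 0 0.02; 0.01 0 -0.0173 0 0.02; 0.015 0 -0.026 0 0.02; 0.02 0 -0.0346 0 0.02; 0.027 0 -0.0467 0 0.02; 0.033 0 -0.0572 0 0.02; 0.033 -0.04 -0.0572 0 0.02; 0.033 -0.08 -0.0572 0 0.02; 0.033 -0.085 -0.0572 0 0.02; 0.033 -0.085 -0.0572 0 0.02")

```text
time: 13.6
position: [0.5646, 0.1375, 0.216]
tool_rot: [0.995, 0.095, -0.004, -0.0]
ft_force: [-0.0, -0.1, -1.2]
grip_width: 0.0258
grip_force: 40.0
```

Emit:
servo_tool(moves="0 0 0 0 0.02; 0 0 0 0 0.02; 0 0 0 0 0.02")

```text
time: 13.85
position: [0.5681, 0.134, 0.217]
tool_rot: [0.996, 0.093, -0.001, 0.0]
ft_force: [-0.4, -0.5, -1.3]
grip_width: 0.0257
grip_force: 40.0
```

Run:
```python
from h import *
st();print(rel('L',th=30,dl=0))
```

```text
t 13.85 [0.5681 0.134  0.217 ] yaw 10.62981435023146 f [-0.4198 -0.4828 -1.2855] [ 0.0044 -0.0103 -0.0188]
('axial', np.float64(0.024843633288592154), 'perp-x', np.float64(-0.00011040883622780683), 'row', np.float64(-0.0002664761634221806))
```

Emit:
servo_tool(moves="-0.004 0 0.007 0 0.02; -0.008 0 0.0139 0 0.02; -0.0105 0 0.0182 0 0.02; -0.0125 0 0.0217 0 0.02; -0.0145 0 0.0251 0 0.02; -0.0165 0 0.0286 0 0.02; -0.0185 0 0.032 0 0.02; -0.0185 0 0.032 0 0.02")

```text
time: 14.52
position: [0.5496, 0.1318, 0.1846]
tool_rot: [0.996, 0.093, -0.001, 0.0]
ft_force: [-0.6, 0.4, -2.6]
grip_width: 0.0255
grip_force: 40.0
```

Run:
```python
from h import *
st();print(rel('L',th=30,dl=0),get_obs()['ft_force']@AX)
```

```text
t 14.5167 [0.5496 0.1318 0.1846] yaw 10.719083825814419 f [-0.616   0.356  -2.5868] [ 0.0471 -0.0923  0.0867]
('axial', np.float64(-0.012447588356031344), 'perp-x', np.float64(-1.4333317824327674e-05), 'row', np.float64(0.001023735253188695)) -2.5094206223480917
```

Emit:
servo_tool(moves="-0.002 0 0.0035 0 0.02; -0.004 0 0.007 0 0.02; -0.006 0 0.0104 0 0.02; -0.008 0 0.0139 0 0.02; -0.01 0 0.0173 0 0.02; -0.0115 0 0.02 0 0.02; -0.013 0 0.0225 0 0.02; -0.0145 0 0.0251 0 0.02; -0.0145 0 0.0251 0 0.02; -0.0145 0 0.0251 0 0.02")

```text
time: 15.35
position: [0.5401, 0.1296, 0.1643]
tool_rot: [0.996, 0.093, 0.005, 0.0]
ft_force: [0.1, 0.6, 15.6]
grip_width: 0.0255
grip_force: 40.0
```

Run:
```python
from h import *
st();print(rel('L',th=30,dl=0),get_obs()['ft_force']@AX)
```

```text
t 15.35 [0.5401 0.1296 0.1643] yaw 10.695667117572958 f [ 0.0857  0.576  15.6487] [0.148  0.181  0.0153]
('axial', np.float64(-0.034956325600589304), 'perp-x', np.float64(0.0017032064544308632), 'row', np.float64(0.0006120206227778238)) 13.648218757200812
```

Emit:
servo_tool(moves="-0.001 0 0.0017 0 0.02; -0.002 0 0.0035 0 0.02; -0.003 0 0.0052 0 0.02; -0.004 0 0.007 0 0.02; -0.004 0 0.007 0 0.02; -0.004 0 0.007 0 0.02")

```text
time: 15.85
position: [0.542, 0.1297, 0.1625]
tool_rot: [0.996, 0.093, 0.013, -0.0]
ft_force: [0.6, 2.7, 37.4]
grip_width: 0.0257
grip_force: 40.0
```

Run:
```python
from h import *
st();print(rel('L',th=30,dl=0),get_obs()['ft_force']@AX)
```

```text
t 15.85 [0.542  0.1297 0.1625] yaw 10.658807763689117 f [ 0.5727  2.7166 37.4265] [0.5706 0.0366 0.016 ]
('axial', np.float64(-0.03551968963944777), 'perp-x', np.float64(0.004175151522939), 'row', np.float64(0.0004071937022412511)) 32.94812081619562
```

All three seem to resist, but my push is almost vertical. The side load of 5–19 N jams the pin in the bore. I'll retest with the force aligned to the axis.

Emit:
servo_tool(moves="-0.003 0 -0.003 0 0.02; -0.006 0 -0.006 0 0.02; -0.006 0 -0.006 0 0.02; -0.006 0 -0.006 0 0.02")

```text
time: 16.18
position: [0.5378, 0.1286, 0.1649]
tool_rot: [0.996, 0.092, 0.014, -0.0]
ft_force: [10.8, 3.5, 11.2]
grip_width: 0.0256
grip_force: 40.0
```

```bash
cat >> h.py <<'E'
def fr():
    f=get_obs()['ft_force']+[0,0,2];print('axial F',f@AX,'perp F',f@[.866*c,.866*s,-.5],'row F',f@[-s,c,0])
E
python3 - <<'E'
from h import *
st();print(rel('L',th=30,dl=0));fr()
E
```

```text
t 16.1833 [0.5378 0.1286 0.1649] yaw 10.603985528197443 f [10.7983  3.5335 11.2114] [ 0.8062 -1.8911 -0.1311]
('axial', np.float64(-0.03559086143793527), 'perp-x', np.float64(-0.0007205451870396749), 'row', np.float64(0.00010440602181759819))
axial F 17.076023646619056 perp F 3.1533584127872203 row F 1.4475436342896708
```

Emit:
servo_tool(moves="0.0005 0 0.001 0 0.02; 0.001 0 0.002 0 0.02; 0.001 0 0.002 0 0.02; 0.001 0 0.002 0 0.02")

```text
time: 16.52
position: [0.5389, 0.1288, 0.1642]
tool_rot: [0.996, 0.092, 0.014, -0.0]
ft_force: [7.8, 2.8, 20.9]
grip_width: 0.0255
grip_force: 40.0
```

Run:
```python
from h import *
st();print(rel('L',th=30,dl=0));fr()
```

```text
t 16.5167 [0.5389 0.1288 0.1642] yaw 10.605014251285208 f [ 7.8007  2.7501 20.9012] [ 0.7    -1.2328 -0.0998]
('axial', np.float64(-0.0357359586721907), 'perp-x', np.float64(0.0005711987017361104), 'row', np.float64(7.798882910239867e-05))
axial F 23.921978668604993 perp F -4.368608952961458 row F 1.239733939519125
```

Left is stuck: the side force passed through zero at about 20 N axial with no motion. Back to the middle with an aligned push.

Emit:
servo_tool(moves="0.009 0 -0.008 0 0.02; 0.014 0 -0.0167 0 0.02; 0.02 0 -0.026 0 0.02; 0.027 0 -0.034 0 0.02; 0.034 0 -0.0467 0 0.02; 0.042 0 -0.0601 0 0.02; 0.042 0.04 -0.0601 0 0.02; 0.042 0.08 -0.0601 0 0.02; 0.042 0.085 -0.0601 0 0.02; 0.042 0.085 -0.0601 0 0.02")

```text
time: 17.35
position: [0.5847, 0.0493, 0.2171]
tool_rot: [0.996, 0.091, -0.0, 0.0]
ft_force: [-0.4, -0.1, -3.6]
grip_width: 0.0257
grip_force: 40.0
```

Emit:
servo_tool(moves="0 0 0 0 0.02; 0 0 0 0 0.02; 0 0 0 0 0.02")

```text
time: 17.6
position: [0.5836, 0.053, 0.2171]
tool_rot: [0.996, 0.094, -0.0, -0.0]
ft_force: [-0.1, 0.0, -2.1]
grip_width: 0.0254
grip_force: 40.0
```

Run:
```python
from h import *
st();print(rel('M',th=30,dl=0));fr()
print(proj('scene',tip(30,0)))
g=cams.camera('scene')
for y in range(164,180): print(y,' '.join('%3d%s'%(v.mean(),'o' if int(v[2])-int(v[0])>25 else ' ') for v in g[y,284:306]))
```

```text
t 17.6 [0.5836 0.053  0.2171] yaw 10.791498163285013 f [-0.1449  0.0103 -2.1304] [ 0.0371 -0.0363 -0.0246]
('axial', np.float64(0.02505175254208143), 'perp-x', np.float64(1.677910595424513e-05), 'row', np.float64(0.002587232689477816))
axial F -0.18317665243274997 perp F -0.05637948592273695 row F 0.03730287720768671
[298.9705 174.339 ]
164  53o  51o  41o  27   16   18   10   24   34   45o  97o 152o 168o 169o 166o 153o 151o 144  139  138  140  145 
165  56o  52o  45o  27o  18   21   24   38o  55o  60o  99o 145o 163o 166o 169o 169o 163o 148o 139  138  142  144 
166  51o  50o  41o  30o  19   23o  43o  68o  67o  60o  78o 106o 143o 160o 173o 176o 163o 130o 119o 119o 133  140 
167  54o  50o  50o  40o  37o  43o  62o  70o  62o  59o  71   78   93o 135o 181o 193  164o 134o 120o 115o 120o 137 
168  68o  59o  54o  51o  51o  59o  65o  63o  56o  67   69   73   76  107  172  193  193  178  154o 128o 114o 120o
169  77o  63o  60o  52o  58o  62o  63o  54o  59   64   67   68   73   82  129  172  190  193  190  169  146o 135o
170  78   68o  67o  62o  63o  61o  56o  60   64   65   66   67   69   73   85
[... 361 characters left out ...]
4  184  190  196 
174  83   83   85   83   85   83   83   83   90  104   94   76   66   64   67   68   78  112  125  149  182  193 
175  85   85   81   85   83   83   84   87  106  119  118  104   83   72   65   69   78   86   90  116  150  187 
176  87   84   83   86   85   85   89  101  117  123  121  119  106   94   82   78   79   80   82   89  128  183 
177  84   84   84   83   82   86   98  118  121  123  123  122  119  105   89   82   81   77   80   82  118  180 
178  85   85   81   86   86   92  109  118  120  122  120  121  121  105   89   83   78   81   79   85  117  180 
179  86   82   85   83   87  104  117  120  121  121  123  121  119  110   96   87   84   78   74   75  114  175
```

Emit:
servo_tool(moves="-0.004 0.001 0.007 0 0.02; -0.008 0.001 0.0139 0 0.02; -0.0105 0.001 0.0182 0 0.02; -0.0125 0.001 0.0217 0 0.02; -0.0145 0.001 0.0251 0 0.02; -0.0165 0.001 0.0286 0 0.02; -0.0205 0.001 0.0355 0 0.02; -0.0245 0.001 0.0424 0 0.02; -0.028 0.001 0.0485 0 0.02; -0.028 0.001 0.0485 0 0.02")

```text
time: 18.48
position: [0.556, 0.0456, 0.1674]
tool_rot: [0.996, 0.093, -0.001, -0.0]
ft_force: [1.7, 1.1, -6.0]
grip_width: 0.0258
grip_force: 40.0
```

Run:
```python
from h import *
st();print(rel('M',th=30,dl=0));fr()
```

```text
t 18.4833 [0.556  0.0456 0.1674] yaw 10.691936002894725 f [ 1.6509  1.1058 -5.972 ] [ 0.2652 -0.5703 -0.0192]
('axial', np.float64(-0.03222729831781872), 'perp-x', np.float64(0.00013123898203133005), 'row', np.float64(0.0004440543222203829))
axial F -2.5253812896138474 perp F 3.5697977182336444 row F 0.7768327793248337
```

Not yet in contact; push slowly with the −x bias.

Emit:
servo_tool(moves="-0.001 0 0.0015 0 0.02; -0.002 0 0.003 0 0.02; -0.003 0 0.0035 0 0.02; -0.0035 0 0.004 0 0.02; -0.004 0 0.0045 0 0.02; -0.0045 0 0.0045 0 0.02; -0.0045 0 0.0045 0 0.02")

```text
time: 19.07
position: [0.5542, 0.045, 0.1651]
tool_rot: [0.996, 0.093, 0.002, -0.0]
ft_force: [4.3, 2.6, 0.3]
grip_width: 0.0256
grip_force: 40.0
```

Run:
```python
from h import *
st();print(rel('M',th=30,dl=0));fr()
```

```text
t 19.0667 [0.5542 0.045  0.1651] yaw 10.68525455429537 f [4.2518 2.6227 0.2751] [ 0.777  -1.0306 -0.1328]
('axial', np.float64(-0.035184178616885046), 'perp-x', np.float64(-0.0003171848997866548), 'row', np.float64(0.0002041475089024068))
axial F 4.304241546275968 perp F 2.904835514437091 row F 1.7795460935702294
```

Emit:
servo_tool(moves="0 0 0.001 0 0.02; -0.0005 0 0.002 0 0.02; -0.001 0 0.003 0 0.02; -0.0015 0 0.004 0 0.02; -0.0015 0 0.004 0 0.02; -0.0015 0 0.004 0 0.02")

```text
time: 19.57
position: [0.5549, 0.045, 0.1643]
tool_rot: [0.996, 0.093, 0.005, 0.0]
ft_force: [4.1, 5.6, 17.8]
grip_width: 0.0259
grip_force: 40.0
```

Run:
```python
from h import *
st();print(rel('M',th=30,dl=0));fr()
```

```text
t 19.5667 [0.5549 0.045  0.1643] yaw 10.66200696533337 f [ 4.1058  5.6355 17.7833] [ 1.0668 -0.3728 -0.1612]
('axial', np.float64(-0.03547010971971035), 'perp-x', np.float64(0.0006565441209446), 'row', np.float64(6.515962354065344e-05))
axial F 19.677369325358192 perp F -5.484560601044413 row F 4.76632923514227
```

Emit:
servo_tool(moves="-0.0015 -0.001 0 0 0.02; -0.003 -0.002 0 0 0.02; -0.003 -0.002 0 0 0.02; -0.003 -0.002 0 0 0.02")

```text
time: 19.9
position: [0.5527, 0.0453, 0.1632]
tool_rot: [0.996, 0.093, 0.006, 0.001]
ft_force: [6.6, 2.5, 9.1]
grip_width: 0.0255
grip_force: 40.0
```

Run:
```python
from h import *
st();print(rel('M',th=30,dl=0));fr()
```

```text
t 19.9 [0.5527 0.0453 0.1632] yaw 10.731349362437244 f [6.592  2.5474 9.0531] [ 0.4471 -1.3005  0.0336]
('axial', np.float64(-0.03751590029811103), 'perp-x', np.float64(-0.0006021666066627421), 'row', np.float64(0.0007690635954557862))
axial F 13.048540333642862 perp F 0.49441532412697775 row F 1.2670733683256037
```

The middle stub gives: the axial force dropped and it advanced 2 mm. Keep pushing along the axis.

Emit:
servo_tool(moves="-0.001 -0.0005 0.0017 0 0.02; -0.002 -0.0005 0.0035 0 0.02; -0.003 -0.0005 0.0052 0 0.02; -0.004 -0.0005 0.007 0 0.02; -0.005 -0.0005 0.0087 0 0.02; -0.005 -0.0005 0.0087 0 0.02")

```text
time: 20.4
position: [0.5524, 0.0451, 0.16]
tool_rot: [0.996, 0.093, 0.012, 0.002]
ft_force: [5.2, 4.0, 34.9]
grip_width: 0.0257
grip_force: 40.0
```

Run:
```python
from h import *
st();print(rel('M',th=30,dl=0));fr()
```

```text
t 20.4 [0.5524 0.0451 0.16  ] yaw 10.693407997291395 f [ 5.1922  3.9939 34.9117] [ 0.9197 -0.7569  0.0047]
('axial', np.float64(-0.040486087747957714), 'perp-x', np.float64(0.0007435965621707917), 'row', np.float64(0.0006512182244724419))
axial F 34.89077159961799 perp F -13.390923529036016 row F 2.9501918928331015
```

Emit:
servo_tool(moves="-0.003 0 -0.001 0 0.02; -0.006 -0.001 -0.002 0 0.02; -0.009 -0.001 -0.002 0 0.02; -0.009 -0.001 -0.002 0 0.02")

```text
time: 20.73
position: [0.5427, 0.0437, 0.1579]
tool_rot: [0.996, 0.093, 0.011, 0.002]
ft_force: [11.3, 3.6, 7.2]
grip_width: 0.0253
grip_force: 40.0
```

Run:
```python
from h import *
st();print(rel('M',th=30,dl=0));fr()
```

```text
t 20.7333 [0.5427 0.0437 0.1579] yaw 10.716667907855108 f [11.3413  3.58    7.1736] [ 0.4542 -2.4145  0.0513]
('axial', np.float64(-0.04713564743771077), 'perp-x', np.float64(-0.0067284674078943035), 'row', np.float64(0.001069450724747593))
axial F 13.850173750826933 perp F 5.641750774718703 row F 1.3914371501560976
```

Emit:
servo_tool(moves="0.006 0 0 0 0.02; 0.006 0 0 0 0.05; 0.006 0 0 0 0.05; 0.006 0 0 0 0.05; 0.006 0 0 0 0.05; 0.006 0 0 0 0.05")

```text
time: 21.23
position: [0.5381, 0.0459, 0.153]
tool_rot: [0.996, 0.093, -0.002, -0.0]
ft_force: [-0.6, 0.4, -0.5]
grip_width: 0.0474
grip_force: 0.0
```

Run:
```python
from h import *
st();print(delta(tcp('M',-.043)))
g=cams.camera('scene')
for d in(-.075,-.045,-.035): print(d,'collar',proj('scene',MO['M']+AX*(d+.075)),'handletop',proj('scene',MO['M']+AX*(d+.153)))
a=g[115:185,255:315];hsv=cv2.cvtColor(a,cv2.COLOR_BGR2HSV)
# bright orange top face of handle
m=cv2.inRange(a,(0,90,190),(110,190,255));ys,xs=np.nonzero(m)
print('orange top',len(xs),xs.mean()+255,ys.mean()+115)
for y in range(138,152): print(y,' '.join('%3d,%3d'%(v[2],v[0]) for v in g[y,272:294]))
```

```text
t 21.2333 [0.5381 0.0459 0.153 ] yaw 10.723287524308295 f [-0.5627  0.4204 -0.5491] [0.009  0.0532 0.0368]
[ 0.012   0.0041 -0.0052]
-0.075 collar [300.9117 177.3411] handletop [292.3089 166.2153]
-0.045 collar [297.7044 173.1932] handletop [288.7598 161.6253]
-0.035 collar [296.6078 171.775 ] handletop [287.5447 160.0539]
orange top 74 284.64864864864865 166.05405405405406
138  49, 47  73, 68  72, 61  71, 41  62, 24  47, 29  39, 31  29, 26  25, 28  25, 33  38, 43  49, 52  37, 41  29, 33  16, 22  20, 18  12, 10  10, 17  17, 21  16, 13  19, 17  19, 20
139  94, 90 120,114  95, 90  75, 53  65, 23  69, 25  56, 25  41, 26  35, 32  28, 32  28, 29  38, 40  33, 35  35, 36  22, 23  19, 19  18, 19  18, 15  13, 14  15, 20  16, 17  14, 19
140 118,113 101, 98  66, 70  52, 52  55, 41  65, 33  65, 27  65, 30  54, 30  34, 20  30, 25  31, 30  23, 28  32, 32  25, 28  20, 18  15, 18  12, 15  10, 16  12, 10  10, 10  10, 18
141  72, 74  59, 62  50, 56  52, 57  47, 50  48, 40  58, 37  68, 35  69, 30  60, 20  53, 23  39, 29  27, 30  26, 27  19, 23  19, 17  16, 20  13, 19  19, 21  21, 17  22, 22  21, 13
142
[... 1096 characters left out ...]
  52, 50  37, 31  26, 28  18, 24  28, 31  46, 34  64, 35  73, 68  85, 85  90, 94  78, 82  55, 57  36, 37  23, 21  12, 20  19, 21  38, 16  60, 35  84, 56  71, 42
149 144,137 125,119 100, 93  70, 60  45, 36  24, 21  31, 22  50, 32  63, 34  59, 50  67, 67  77, 81  86, 90  79, 84  57, 59  45, 49  29, 29  17, 20  24, 24  68, 61 117,104 111, 89
150 151,141 147,138 154,131 138, 98 105, 66  65, 45  43, 33  49, 31  71, 38  68, 53  79, 74  65, 67  72, 76  79, 81  71, 75  73, 78  53, 56  30, 29  36, 35  86, 81 135,129 146,135
151 151,141 161,139 187,126 195,113 175, 96 138, 80 102, 58  74, 49  86, 74 103, 96 117,110  71, 68  46, 45  57, 60  73, 74  80, 83  71, 73  51, 53  47, 48  84, 80 131,124 149,140
```

Run:
```python
from h import *
g=cams.camera('scene')
w=np.array([-s,c,0]);x=np.array([.866*c,.866*s,-.5])
for d in(-.075,-.06,-.05,-.04,-.035): print(d,[proj('scene',MO['M']+AX*(d+.153)+.013*(a*w+b*x)).round(1).tolist() for a,b in((1,1),(1,-1),(-1,-1),(-1,1))])
a=g.astype(int);m=(a[...,2]-a[...,0]>70)
for y in range(148,184): print(y,''.join(('#' if a[y,X,2]>190 else '+') if m[y,X] else '.' for X in range(268,312)))
```

```text
-0.075 [[293.2, 172.5], [299.0, 164.5], [291.4, 160.0], [285.7, 167.9]]
-0.06 [[291.4, 170.3], [297.3, 162.2], [289.7, 157.6], [283.8, 165.7]]
-0.05 [[290.2, 168.8], [296.2, 160.6], [288.5, 156.1], [282.6, 164.2]]
-0.04 [[289.0, 167.3], [295.0, 159.0], [287.3, 154.5], [281.4, 162.6]]
-0.035 [[288.4, 166.5], [294.4, 158.2], [286.7, 153.7], [280.7, 161.8]]
148 ............................................
149 ............................................
150 ............................................
151 .......#+...................................
152 ......####+.................................
153 .....##...###...............................
154 .....#.....####.............................
155 ....##.......##.............................
156 ...##.......................................
157 ..##........................................
158 ..#.........................................
159 .##...............++........................
160 ##...............++++.......................
161 #...............+##++++.+#..................
162 ................#####++++###................
163 ....
[... 320 characters left out ...]
+.............
170 .................+++++++++++++++............
171 +..................++++++++++++++...........
172 ....................+++++++++++++...........
173 .....................++++++++++++...........
174 ......................+++++++++++...........
175 .+.....................++++++++++...........
176 ........................++++++++............
177 .........................++++++.............
178 ..........................++++..............
179 ............................................
180 ...........+#+..............................
181 ...........+#+..............................
182 ............+...............................
183 ............................................
```

Run:
```python
from h import *
pv=np.array([.866*c,.866*s,-.5])
for d in(-.04,-.045,-.05):
  for p in(0,.005,.01): X=MO['M']+AX*(.153+d)+pv*p;print(d,p,X,proj('scene',X))
print('want 286,165.2')
```

```text
-0.04 0 [0.56929923 0.04768704 0.21006087] [288.1543066  160.84225588]
-0.04 0.005 [0.57355253 0.04849841 0.20756087] [287.0117991  162.42028915]
-0.04 0.01 [0.57780584 0.04930977 0.20506087] [285.86864849 163.99921071]
-0.045 0 [0.56684351 0.04721859 0.20573074] [288.75979744 161.62532226]
-0.045 0.005 [0.57109682 0.04802995 0.20323074] [287.6213031  163.19826668]
-0.045 0.01 [0.57535012 0.04884131 0.20073074] [286.48217006 164.77209353]
-0.05 0 [0.56438779 0.04675014 0.20140062] [289.36122938 162.40313935]
-0.05 0.005 [0.5686411  0.0475615  0.19890062] [288.22672015 163.97102756]
-0.05 0.01 [0.5728944  0.04837286 0.19640062] [287.09157658 165.53979243]
want 286,165.2
```

Emit:
servo_tool(moves="0 0 -0.03 0 0.05; 0 0 -0.06 0 0.05; 0 0 -0.09 0 0.05; 0 0 -0.1 0 0; 0.02 0 -0.1 0 0; 0.04 0 -0.1 0 0; 0.04 0 -0.1 0 0; 0.04 0 -0.1 0 0; 0.04 0 -0.1 0 0; 0.04 0 -0.1 0 0", grip_force=20)

```text
time: 22.17
position: [0.5773, 0.0533, 0.2528]
tool_rot: [0.996, 0.093, -0.001, -0.0]
ft_force: [0.5, 0.2, 0.2]
grip_width: 0.0114
grip_force: 0.0
```

Run:
```python
from h import *
st()
for n,(x0,x1,y0,y1) in(('scene',(268,312,140,184)),('top',(270,345,200,290))):
  g=cams.camera(n);a=g.astype(int);m=(a[...,2]-a[...,0]>70)
  print(n,x0)
  for y in range(y0,y1):
    r=''.join(('#' if a[y,X,2]>190 else '+') if m[y,X] else '.' for X in range(x0,x1))
    if '+' in r or '#' in r: print(y,r)
```

```text
t 22.1667 [0.5773 0.0533 0.2528] yaw 10.711751796985101 f [0.5337 0.2347 0.1685] [-0.025  -0.0273 -0.0373]
scene 268
151 .......###..................................
152 ......#####.................................
153 .....##...###...............................
154 .....#......###.............................
155 ....##.......###............................
156 ...##..........#+#..........................
157 ..##.............###........................
158 ..#...............###.......................
159 .##................+###.....................
160 ##................+++####...................
161 #................++++++###..................
162 ................+++++++++###................
163 ................++++++++++####..............
164 ...............++++++++++++####.............
165 ..............++++++++++++++####+...........
166 ..............+++++++++++++++###............
167 ..............++++++++++++++++..............
168 ...............+++++++++++++++..............
169 ................+++++++++++++++.............
170 ..................++++++++++++++......###...
171
[... 1296 characters left out ...]
...........++++++++++++.....................................
249 ..........................++++++++++++.....................................
250 ..........................++++++++++++.....................................
251 ..........................++++++++++++.....................................
252 ...........................+++++++++++.....................................
253 ...........................++++++++++......................................
254 ............................+++++++........................................
270 ..........................................................................+
271 ..........................................................................+
```

```bash
cat > fit.py <<'E'
from h import *
from scipy.optimize import minimize
e=np.array([c,s,0]);w=np.array([-s,c,0]);z=np.array([0,0,1.])
k=8
obs={}
for n,(x0,y0,x1,y1) in(('scene',(278,156,304,182)),('top',(290,230,314,262))):
    g=cams.camera(n).astype(int);m=(g[...,2]-g[...,0]>35)&(g.max(2)<230)
    lab=cv2.connectedComponents(m[y0:y1,x0:x1].astype(np.uint8),connectivity=4)[1]
    c0=(167-y0,288-x0) if n=='scene' else (245-y0,301-x0)
    obs[n]=((lab==lab[c0]).astype(np.uint8),x0,y0)
def pts(p):
    d,th,q,r=p;t=np.radians(th);a=np.sin(t)*e+np.cos(t)*z;x=np.cos(t)*e-np.sin(t)*z
    O=MO['M']+q/1000*(.866*e-.5*z)+r/1000*w
    D=d/1000  # tip depth
    H=[O+a*(h-D)+.013*(i*x+j*w) for h in(.083,.153) for i in(-1,1) for j in(-1,1)]
    C=[O+a*(h-D)+.017*(np.cos(f)*x+np.sin(f)*w) for h in(.075,.083) for f in np.linspace(0,6.28,24)]
    return H+C
def cost(p):
    J=0
    for n,(m,x0,y0) in obs.items():
        h=cv2.convexHull(np.float32([((proj(n,X)-[x0,y0]+.5)*k) for X in pts(p)]))
        im=np.zeros((m.shape[0]*k,m.shape[1]*k),np.uint8);cv2.fillConvexPoly(im,h.astype(np.int32),1)
        im=cv2.resize(im.astype(np.float32),m.shape[::-1],interpolation=cv2.INTER_AREA)
        J+=np.abs(im-m).sum()/m.sum()
    return J+.02*(p[2]/1.5)**2+.02*(p[3]/1.5)**2
best=min((minimize(cost,(d,th,0,0),method='Nelder-Mead',options={'initial_simplex':[(d,th,0,0),(d+5,th,0,0),(d,th+3,0,0),(d,th,1.5,0),(d,th,0,1.5)]}) for d in(38,48,60,72) for th in(29,33)),key=lambda r:r.fun)
print('depth,tilt,perp,row',best.x,best.fun)
d,th,q,r=best.x;t=np.radians(th);O=MO['M']+q/1000*(.866*e-.5*z)+r/1000*w
print('top centre',O+(np.sin(t)*e+np.cos(t)*z)*(.153-d/1000))
for n,(m,x0,y0) in obs.items(): print(n,m.sum())
for dd in(36,40,45,50,55): print(dd,min(cost((dd,tt,0,0)) for tt in(28,30,32,34,36)))
E
python3 fit.py
```

```text
depth,tilt,perp,row [38.80223191 32.27445493  1.20432249  0.59173778] 0.8375388541435568
top centre [0.57461229 0.04930297 0.20815205]
scene 307
top 224
36 0.881743234498604
40 0.8756859567676827
45 0.9516249381979991
50 1.0651322653705213
55 1.1553297863832015
```

Emit:
servo_tool(moves="0.006 0.003 0 0 0; 0.006 0.003 0.02 0 0; 0.006 0.003 0.035 0 0; 0.006 0.003 0.035 0 0; 0.006 0.003 0.035 0 0")

```text
time: 22.78
position: [0.5851, 0.0514, 0.2181]
tool_rot: [0.996, 0.093, -0.001, -0.0]
ft_force: [0.0, 0.6, -0.7]
grip_width: 0.0006
grip_force: 0.0
```

Emit:
servo_tool(moves="0 0 0.003 0 0; 0 0 0.006 0 0; 0 0 0.009 0 0; 0 0 0.009 0 0")

```text
time: 23.12
position: [0.5852, 0.0515, 0.2096]
tool_rot: [0.996, 0.093, -0.0, -0.0]
ft_force: [0.0, 0.3, 0.4]
grip_width: 0.0007
grip_force: 0.0
```

Run:
```python
from h import *
st();fr();print(delta([.584,.051,.204]))
```

```text
t 23.1167 [0.5852 0.0515 0.2096] yaw 10.718159088819402 f [0.0169 0.3068 0.397 ] [0.0621 0.0168 0.0279]
axial F 2.112872816329915 perp F -1.1343110445936089 row F 0.2981505940105642
[-0.0012  0.0003  0.0056]
```

Emit:
servo_tool(moves="0 0 0.002 0 0; 0 0 0.004 0 0; 0 0 0.006 0 0; 0 0 0.006 0 0")

```text
time: 23.45
position: [0.585, 0.0515, 0.2032]
tool_rot: [0.996, 0.093, -0.0, -0.0]
ft_force: [1.0, 0.1, 0.1]
grip_width: 0.0006
grip_force: 0.0
```

```bash
sed -i 's/+\[0,0,2\];/;/' h.py
python3 - <<'E'
from h import *
st();fr()
E
```

```text
t 23.45 [0.585  0.0515 0.2032] yaw 10.714619429227609 f [0.9536 0.0977 0.1266] [-0.021   0.0643  0.007 ]
axial F 0.5871561853260348 perp F 0.7637773960806953 row F -0.08273803510549693
```

Emit:
servo_tool(moves="0 0 0.002 0 0; 0 0 0.004 0 0; 0 0 0.006 0 0; 0 0 0.006 0 0")

```text
time: 23.78
position: [0.587, 0.0512, 0.1995]
tool_rot: [0.996, 0.093, 0.002, 0.001]
ft_force: [0.3, -0.3, 8.4]
grip_width: 0.0005
grip_force: 3.2
```

Run:
```python
from h import *
st();fr()
```

```text
t 23.7833 [0.587  0.0512 0.1995] yaw 10.717856280862136 f [ 0.2501 -0.3121  8.3831] [-0.0197  0.0941 -0.0149]
axial F 7.353568243161789 perp F -4.029490734007414 row F -0.35339144643097525
```

Contact on the handle's end at z≈0.20. Now push along the axis with −x bias.

Emit:
servo_tool(moves="-0.0015 0 0 0 0; -0.003 0 0 0 0; -0.0045 0 0.0005 0 0; -0.006 0 0.001 0 0; -0.006 0 0.001 0 0")

```text
time: 24.2
position: [0.5845, 0.0502, 0.1997]
tool_rot: [0.996, 0.093, 0.006, 0.001]
ft_force: [4.2, 0.4, 6.8]
grip_width: 0.0004
grip_force: 4.3
```

Run:
```python
from h import *
st();fr()
```

```text
t 24.2 [0.5845 0.0502 0.1997] yaw 10.689759335600113 f [4.2067 0.4225 6.8481] [ 0.184  -0.7558  0.0156]
axial F 8.03633309500505 perp F 0.22293239504997509 row F -0.3731887571736123
```

Emit:
servo_tool(moves="-0.001 0 0.0006 0 0; -0.002 0 0.0012 0 0; -0.003 0 0.0018 0 0; -0.004 0 0.0024 0 0; -0.005 0 0.003 0 0; -0.005 0 0.003 0 0")

```text
time: 24.7
position: [0.5795, 0.0493, 0.1963]
tool_rot: [0.996, 0.093, 0.006, 0.001]
ft_force: [5.0, 1.4, 5.1]
grip_width: 0.0004
grip_force: 3.8
```

Run:
```python
from h import *
st();fr()
```

```text
t 24.7 [0.5795 0.0493 0.1963] yaw 10.684281970308025 f [5.0058 1.3754 5.1327] [ 0.139  -0.7587 -0.007 ]
axial F 7.032449864906344 perp F 1.9150768747726854 row F 0.41306382995605045
```

It slides at 7–8 N. Continue.

Emit:
servo_tool(moves="-0.001 0 0.0017 0 0; -0.002 0 0.0035 0 0; -0.003 0 0.0052 0 0; -0.004 0 0.007 0 0; -0.005 0 0.0087 0 0; -0.005 0 0.0087 0 0")

```text
time: 25.2
position: [0.5755, 0.0483, 0.1882]
tool_rot: [0.996, 0.093, 0.007, 0.001]
ft_force: [5.5, 1.9, 8.4]
grip_width: 0.0003
grip_force: 5.0
```

Run:
```python
from h import *
st();fr()
```

```text
t 25.2 [0.5755 0.0483 0.1882] yaw 10.680781432421927 f [5.5012 1.9395 8.3956] [ 0.1967 -0.8273 -0.0002]
axial F 10.154439146081268 perp F 0.7965794435170181 row F 0.8743541177138595
```

Emit:
servo_tool(moves="-0.001 0 0.0017 0 0; -0.002 0 0.0035 0 0; -0.003 0 0.0052 0 0; -0.004 0 0.007 0 0; -0.005 0 0.0087 0 0; -0.005 0 0.0087 0 0")

```text
time: 25.7
position: [0.5768, 0.0478, 0.1866]
tool_rot: [0.996, 0.093, 0.015, 0.001]
ft_force: [4.6, 3.5, 36.1]
grip_width: 0.0002
grip_force: 16.4
```

Run:
```python
from h import *
st();fr()
```

```text
t 25.7 [0.5768 0.0478 0.1866] yaw 10.65174981310109 f [ 4.6231  3.5387 36.0706] [ 0.76   -0.6488  0.0152]
axial F 33.8401779146885 perp F -13.528375580459764 row F 2.6096969619487904
```

Jammed: the contact has drifted about 10 mm off the axis. Lift, recentre over the handle's end and push again.

Emit:
servo_tool(moves="0.002 0 -0.01 0 0; 0.002 0 -0.02 0 0; 0 0 -0.025 0 0; 0 0 -0.025 0 0; 0 0 -0.025 0 0")

```text
time: 26.12
position: [0.5636, 0.0476, 0.2004]
tool_rot: [0.996, 0.093, -0.001, -0.0]
ft_force: [-0.7, 0.5, 0.2]
grip_width: 0.0005
grip_force: 0.0
```

```bash
python3 - <<'E'
from h import *
st();fr()
t=MO['M']+AX*.0916+.0095*np.array([c,s,0]);print(t,delta(t))
E
python3 fit.py
```

```text
t 26.1167 [0.5636 0.0476 0.2004] yaw 10.706556995425846 f [-0.6732  0.5329  0.1729] [-0.0116  0.0425 -0.0049]
axial F -0.1309641053365657 perp F -0.5726358480067922 row F 0.6495652514537329
[0.5681 0.0475 0.1915] [0.0045 0.001  0.0089]
depth,tilt,perp,row [60.79534705 34.29708055  0.10516653 -0.20836937] 1.047487833424993
top centre [0.56496407 0.04664794 0.18832017]
scene 259
top 601
36 1.248975826164886
40 1.2102049793137564
45 1.1670490463127734
50 1.1256933224227317
55 1.087737458161751
```

Emit:
servo_tool(moves="0.0045 0.001 0.003 0 0; 0.0045 0.001 0.006 0 0; 0.0045 0.001 0.009 0 0; 0.003 0.001 0.01 0 0; 0.0015 0.001 0.0105 0 0; 0 0.001 0.011 0 0; 0 0.001 0.011 0 0")

```text
time: 26.8
position: [0.5679, 0.0464, 0.1916]
tool_rot: [0.996, 0.093, 0.004, 0.0]
ft_force: [3.4, 0.8, 4.3]
grip_width: 0.0005
grip_force: 2.9
```

```bash
cat >> h.py <<'E'
def con(k='M'):
    o=get_obs();v=o['position']-MO[k]-.0095*np.array([c,s,0]);st();fr();print('contact axial',v@AX,'perp',v@[.866*c,.866*s,-.5])
E
python3 -c "
from h import *
con()"
```

```text
t 26.8 [0.5679 0.0464 0.1916] yaw 10.695903900935708 f [3.3965 0.7587 4.341 ] [ 0.0727 -0.5514 -0.0464]
axial F 5.498664090484928 perp F 0.8418381099210861 row F 0.10879798289245898
contact axial 0.0914491484524782 perp -0.0003937693047473545
```

Contact is now on the axis. Push with an axis-aligned force, small steps.

Emit:
servo_tool(moves="-0.0015 0 0.001 0 0; -0.0025 0 0.002 0 0; -0.0035 0 0.003 0 0; -0.0045 0 0.004 0 0; -0.005 0 0.005 0 0; -0.005 0 0.005 0 0")

```text
time: 27.3
position: [0.5628, 0.0455, 0.1863]
tool_rot: [0.996, 0.093, 0.003, 0.0]
ft_force: [3.6, 1.4, 4.8]
grip_width: 0.0004
grip_force: 3.1
```

```bash
python3 -c "
from h import *
con()"
```

```text
t 27.3 [0.5628 0.0455 0.1863] yaw 10.697013185078818 f [3.6134 1.3605 4.8087] [ 0.1386 -0.5949 -0.0019]
axial F 6.066647137232184 perp F 0.8902309575022316 row F 0.6593500686887207
contact axial 0.08431163462536553 perp -0.002247540809206361
```

Emit:
servo_tool(moves="-0.0005 0 0.001 0 0; -0.001 0 0.002 0 0; -0.0015 0 0.003 0 0; -0.002 0 0.004 0 0; -0.0025 0 0.005 0 0; -0.003 0 0.006 0 0; -0.003 0 0.006 0 0")

```text
time: 27.88
position: [0.5617, 0.045, 0.1822]
tool_rot: [0.996, 0.093, 0.006, 0.001]
ft_force: [4.0, 1.9, 12.5]
grip_width: 0.0003
grip_force: 6.2
```

```bash
python3 -c "
from h import *
con()"
```

```text
t 27.8833 [0.5617 0.045  0.1822] yaw 10.687893292120506 f [ 4.0329  1.9095 12.4515] [ 0.2262 -0.5838 -0.0547]
axial F 12.942970130158177 perp F -2.4852166047409083 row F 1.120021109786078
contact axial 0.08008147851273018 perp -0.0012272417617452958
```

Emit:
servo_tool(moves="-0.0015 0 0.0005 0 0; -0.003 0 0.001 0 0; -0.0045 0 0.002 0 0; -0.006 0 0.003 0 0; -0.006 0 0.003 0 0; -0.006 0 0.003 0 0")

```text
time: 28.38
position: [0.5613, 0.0443, 0.1821]
tool_rot: [0.996, 0.093, 0.012, 0.001]
ft_force: [8.8, 4.5, 19.8]
grip_width: 0.0009
grip_force: 10.7
```

```bash
python3 -c "
from h import *
con()"
```

```text
t 28.3833 [0.5613 0.0443 0.1821] yaw 10.63422609489217 f [ 8.7967  4.4923 19.8182] [ 0.7553 -1.4964  0.0268]
axial F 21.90441066289054 perp F -1.697077312434855 row F 2.7644191502773423
contact axial 0.07980463790525114 perp -0.001626231980310644
```

Stopped at 22 N on-axis, so the collar looks seated. Lift clear and check in the images.

Emit:
servo_tool(moves="0.006 0 -0.01 0 0; 0.006 0 -0.04 0 0; 0.006 0 -0.08 0 0; 0.006 0 -0.12 0 0; -0.03 0 -0.14 0 0; -0.07 0 -0.14 0 0; -0.1 0 -0.14 0 0; -0.1 0 -0.14 0 0; -0.1 0 -0.14 0 0")

```text
time: 29.13
position: [0.4508, 0.0255, 0.3159]
tool_rot: [0.996, 0.093, -0.001, -0.0]
ft_force: [0.5, 0.8, -0.3]
grip_width: 0.0003
grip_force: 0.0
```

Run:
```python
from h import *
st()
w=np.array([-s,c,0]);x=np.array([.866*c,.866*s,-.5])
for d in(-.075,-.071,-.065):
  for n in('scene','top'):
    print(d,n,'top corners',[proj(n,MO['M']+AX*(d+.153)+.013*(a*w+b*x)).round(1).tolist() for a,b in((1,1),(1,-1),(-1,-1),(-1,1))],'rim +x',proj(n,MO['M']+AX*(d+.075)+.017*x).round(1),'rim+-w',proj(n,MO['M']+AX*(d+.075)+.017*w).round(1),proj(n,MO['M']+AX*(d+.075)-.017*w).round(1))
for n,(x0,x1,y0,y1) in(('scene',(276,318,150,195)),('top',(285,325,225,275))):
  g=cams.camera(n);a=g.astype(int);d=a[...,2]-a[...,0]
  print(n,x0)
  for y in range(y0,y1): print(y,''.join(('#' if a[y,X,2]>170 else '+') if d[y,X]>70 else ('o' if d[y,X]>25 else '.') for X in range(x0,x1)))
```

```text
t 29.1333 [0.4508 0.0255 0.3159] yaw 10.669599978496876 f [ 0.4678  0.7579 -0.3488] [0.0041 0.0207 0.0238]
-0.075 scene top corners [[293.2, 172.5], [299.0, 164.5], [291.4, 160.0], [285.7, 167.9]] rim +x [297.3 182.3] rim+-w [305.7 180.3] [296.2 174.5]
-0.075 top top corners [[294.4, 237.6], [296.4, 246.9], [307.9, 244.6], [305.6, 235.4]] rim +x [302.2 253.8] rim+-w [296.5 261. ] [310.5 258.2]
-0.071 scene top corners [[292.7, 172.0], [298.6, 163.9], [291.0, 159.3], [285.2, 167.3]] rim +x [296.9 181.8] rim+-w [305.3 179.7] [295.8 173.9]
-0.071 top top corners [[294.2, 236.5], [296.3, 245.9], [307.8, 243.6], [305.5, 234.3]] rim +x [302.1 252.9] rim+-w [296.4 260.1] [310.4 257.3]
-0.065 scene top corners [[292.0, 171.1], [297.9, 163.0], [290.3, 158.4], [284.4, 166.4]] rim +x [296.2 181. ] rim+-w [304.7 178.9] [295.1 173.1]
-0.065 top top corners [[294.0, 235.0], [296.1, 244.3], [307.6, 242.1], [305.3, 232.8]] rim +x [301.9 251.5] rim+-w [296.2 258.7] [310.2 256. ]
scene 276
150 oo........................................
151 #oo.......................................
152 ##ooo..........
[... 3559 characters left out ...]
oo.......................
260 ...............oo.......................
261 ...............oo.......................
262 ...............o........................
263 ........................................
264 ........................................
265 ........................................
266 ........................................
267 ........................................
268 ........................................
269 ........................................
270 ........................................
271 ........................................
272 ........................................
273 ........................................
274 ........................................
```

The pictures agree with home to within a few mm. I'll press once more, aligned and slightly harder, to be sure.

Emit:
servo_tool(moves="0.04 0 0 0 0; 0.08 0 0 0 0; 0.104 0 0 0 0; 0.104 0 0.04 0 0; 0.104 0 0.08 0 0; 0.104 0 0.115 0 0; 0.104 0 0.128 0 0; 0.104 0 0.134 0 0; 0.1 0 0.137 0 0; 0.1 0 0.138 0 0")

```text
time: 30.07
position: [0.5547, 0.0446, 0.1835]
tool_rot: [0.996, 0.094, 0.003, 0.0]
ft_force: [-7.9, 2.2, 39.5]
grip_width: 0.0001
grip_force: 19.5
```

```bash
python3 -c "
from h import *
con()"
```

```text
t 30.0667 [0.5547 0.0446 0.1835] yaw 10.731492902475418 f [-7.886   2.1601 39.5015] [0.4786 1.5834 0.0066]
axial F 30.538526796941746 perp F -26.108589105082146 row F 3.5995488780248244
contact axial 0.07777392014352792 perp -0.007869890510819506
```

Emit:
servo_tool(moves="0 0 -0.002 0 0; -0.002 0 -0.002 0 0; -0.004 0 -0.001 0 0; -0.005 0 0 0 0; -0.005 0 0 0 0")

```text
time: 30.48
position: [0.5542, 0.044, 0.184]
tool_rot: [0.996, 0.093, 0.009, 0.0]
ft_force: [0.4, 4.3, 26.9]
grip_width: 0.0005
grip_force: 13.7
```

```bash
python3 -c "
from h import *
con()"
```

```text
t 30.4833 [0.5542 0.044  0.184 ] yaw 10.682645195929384 f [ 0.3963  4.3101 26.8665] [ 0.7721 -0.0289  0.049 ]
axial F 23.865584900517252 perp F -12.396713804494077 row F 4.159471489878423
contact axial 0.07790542406094735 perp -0.00862152223606643
```

Emit:
servo_tool(moves="-0.002 0 0 0 0; -0.004 0.001 0 0 0; -0.006 0.001 0.0005 0 0; -0.008 0.001 0.0005 0 0; -0.008 0.001 0.0005 0 0")

```text
time: 30.9
position: [0.5523, 0.0414, 0.1848]
tool_rot: [0.996, 0.093, 0.015, 0.001]
ft_force: [8.7, 4.6, 24.9]
grip_width: 0.0002
grip_force: 12.3
```

```bash
python3 -c "
from h import *
con()"
```

```text
t 30.9 [0.5523 0.0414 0.1848] yaw 10.626482588033975 f [ 8.7011  4.6403 24.9171] [ 1.125  -1.5517 -0.0365]
axial F 26.287081198899052 perp F -4.303899575526097 row F 2.92763929277048
contact axial 0.07748666947399706 perp -0.011087013882896929
```

It holds firm at 26 N, with the handle end at 77.5 mm against 78 mm when home, so it is seated. Retreat and hand in.

Emit:
servo_tool(moves="0.004 0 -0.01 0 0; 0.004 0 -0.04 0 0; 0.004 0 -0.08 0 0; 0.004 0 -0.12 0 0; -0.03 0 -0.13 0 0; -0.06 0 -0.13 0 0; -0.06 0 -0.13 0 0; -0.06 0 -0.13 0 0; -0.06 0 -0.13 0 0")

```text
time: 31.65
position: [0.481, 0.0294, 0.3074]
tool_rot: [0.996, 0.093, 0.0, 0.0]
ft_force: [0.2, 0.9, -0.1]
grip_width: 0.0006
grip_force: 0.0
```

```bash
python3 -c "
from h import *
from rig import job
st();g=cams.camera('scene').astype(int);d=g[...,2]-g[...,0]
for y in (160,165,169,173,178,180,181,182,183): print(y,''.join('+' if d[y,X]>70 else ('o' if d[y,X]>25 else '.') for X in range(276,318)))
print(job.hand_in())"
```

```text
t 31.65 [0.481  0.0294 0.3074] yaw 10.715333295983012 f [ 0.2126  0.877  -0.1165] [0.0177 0.0281 0.0331]
160 .............ooooo........................
165 ..........o+++++++++++o++o................
169 .........+++++++++++++++oo..oooo..........
173 ............oo++++++++++++++o......oooo...
178 oooooo...........oo++++++++++o..........oo
180 oooo++++o.........oo++++++++o............o
181 ooo++++++oo........ooo+++++o..............
182 oooo+++++++o........oooooo................
183 oooooo++++++o.............................
the job is handed in; nothing more can be done
None
```

I handed the job in at 31.7 s with the gauge left in the middle sleeve, whose stub slid at about 7–8 N. Its collar looks seated, firm at 26 N and home to within a few mm by camera; the hand-in returned no verdict.

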